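# Pack the press support to height and pin it

### The job

Set up the packing fixture for the profile press: stack loose packing plates squarely on the bed between the two lugs and inside the four guide posts, flat and one on another, until the top of the pack is level with the black height pointer, then pass the cross pin over the pack through the bores of both lugs, from either side, until its head is home against the lug. Lay all spare plates flat on the rubber mat (piling them is fine), and leave the other things on the bench alone.

Things in the scene. Friction and masses are not known exactly. Their poses are not given: they have to be found in the camera images.
- fixture: fixed bed 130 (x) by 150 (y) by 12 mm; origin centre of its underside. Two lugs 50 (x) by 20 (y), 82 high over the bench, inner faces y = +-50, outer +-70. In each a 21 mm bore along y, common axis x = 0, z = 65. Four round guide posts, 10 mm, tapered top at z = 59, at x = +-42, y = +-30. Plates lie centred between lugs and posts, 80 mm along y. Gauge post 10 square, z to 64, at x = 57, y = 44
- bed (a point): centre of the bed's top face between the lugs, 12 mm above the bench: the lowest plate lies here
- bore_left (a point): centre of the bore's mouth in the outer face of the lug at +y of the fixture, 65 mm above the bench
- bore_right (a point): centre of the bore's mouth in the outer face of the lug at -y of the fixture, 65 mm above the bench
- mark (a point): tip of the black height pointer, on its top edge, 52 mm above the bench (40 mm above the bed)
- mat: fixed black rubber mat for spare plates, 150 (x) by 200 (y) by 3 mm; origin at the centre of its underside
- pin: loose aluminium pin: round shaft 18 mm in diameter, 154 mm long, the last 10 mm tapered to 10 mm; square head 24 by 24 mm, 40 mm long, to grip. Origin on the axis at the shoulder between shaft and head; x runs to the nose, the head lies at x = -40 to 0. Lies on the bench, nose about 1 degree low; 0.17 kg, balances 40 mm ahead of the shoulder
- pin_nose (a point): centre of the pin's nose, 154 mm from the shoulder
- thin1: loose bare steel-grey alloy packing plate, 60 (its x) by 80 (its y) by 10 mm thick; origin at its centre, z through the thickness, either face up; may be absent
- thin2: loose bare steel-grey alloy packing plate, 60 (its x) by 80 (its y) by 10 mm thick; origin at its centre, z through the thickness, either face up; may be absent
- thin3: loose bare steel-grey alloy packing plate, 60 (its x) by 80 (its y) by 10 mm thick; origin at its centre, z through the thickness, either face up; may be absent
- thin4: loose bare steel-grey alloy packing plate, 60 (its x) by 80 (its y) by 10 mm thick; origin at its centre, z through the thickness, either face up; may be absent
- thin5: loose bare steel-grey alloy packing plate, 60 (its x) by 80 (its y) by 10 mm thick; origin at its centre, z through the thickness, either face up; may be absent
- thick1: loose bare steel-grey alloy packing plate, 60 (its x) by 80 (its y) by 20 mm thick; origin at its centre, z through the thickness, either face up; may be absent
- offcut: short upright offcut of white hollow profile, 45 by 40 by 45 mm high, may lie among the plates; not part of the job, leave it alone
- cup: steel cup, 68 mm wide, 55 mm high; not part of the job, leave it alone
- bushing: brass flanged bushing, 56 mm wide, 45 mm high; not part of the job, leave it alone
Mind the look-alikes: they are no part of the job. Leave any pink, purple or red look-alike of the thin2 alone.

How it is judged:
On the way, in this order (a step that is already met when the one before it is completed fails the run):
1. the pack of plates between the lugs, let go, reaches the pointer (((x of thin1 in the frame of fixture between -0.012 and 0.012 m and y of thin1 in the frame of fixture between -0.014 and 0.014 m and angle between the z axis of thin1 and the z axis of fixture, either way round below 0.07 rad and angle between the x axis of thin1 and the x axis of fixture, either way round below 0.25 rad and z of thin1 in the frame of fixture between 0.0435 and 0.0505 m) or (x of thin2 in the frame of fixture between -0.012 and 0.012 m and y of thin2 in the frame of fixture between -0.014 and 0.014 m and angle between the z axis of thin2 and the z axis of fixture, either way round below 0.07 rad and angle between the x axis of thin2 and the x axis of fixture, either way round below 0.25 rad and z of thin2 in the frame of fixture between 0.0435 and 0.0505 m) or (x of thin3 in the frame of fixture between -0.012 and 0.012 m and y of thin3 in the frame of fixture between -0.014 and 0.014 m and angle between the z axis of thin3 and the z axis of fixture, either way round below 0.07 rad and angle between the x axis of thin3 and the x axis of fixture, either way round below 0.25 rad and z of thin3 in the frame of fixture between 0.0435 and 0.0505 m) or (x of thin4 in the frame of fixture between -0.012 and 0.012 m and y of thin4 in the frame of fixture between -0.014 and 0.014 m and angle between the z axis of thin4 and the z axis of fixture, either way round below 0.07 rad and angle between the x axis of thin4 and the x axis of fixture, either way round below 0.25 rad and z of thin4 in the frame of fixture between 0.0435 and 0.0505 m) or (x of thin5 in the frame of fixture between -0.012 and 0.012 m and y of thin5 in the frame of fixture between -0.014 and 0.014 m and angle between the z axis of thin5 and the z axis of fixture, either way round below 0.07 rad and angle between the x axis of thin5 and the x axis of fixture, either way round below 0.25 rad and z of thin5 in the frame of fixture between 0.0435 and 0.0505 m) or (x of thick1 in the frame of fixture between -0.012 and 0.012 m and y of thick1 in the frame of fixture between -0.014 and 0.014 m and angle between the z axis of thick1 and the z axis of fixture, either way round below 0.07 rad and angle between the x axis of thick1 and the x axis of fixture, either way round below 0.25 rad and z of thick1 in the frame of fixture between 0.0385 and 0.0455 m)) and ((x of thin1 in the frame of fixture between -0.012 and 0.012 m and y of thin1 in the frame of fixture between -0.014 and 0.014 m and angle between the z axis of thin1 and the z axis of fixture, either way round below 0.07 rad and angle between the x axis of thin1 and the x axis of fixture, either way round below 0.25 rad and z of thin1 in the frame of fixture below 0.0505 m) or horizontal distance between thin1 and fixture above 0.1 m) and ((x of thin2 in the frame of fixture between -0.012 and 0.012 m and y of thin2 in the frame of fixture between -0.014 and 0.014 m and angle between the z axis of thin2 and the z axis of fixture, either way round below 0.07 rad and angle between the x axis of thin2 and the x axis of fixture, either way round below 0.25 rad and z of thin2 in the frame of fixture below 0.0505 m) or horizontal distance between thin2 and fixture above 0.1 m) and ((x of thin3 in the frame of fixture between -0.012 and 0.012 m and y of thin3 in the frame of fixture between -0.014 and 0.014 m and angle between the z axis of thin3 and the z axis of fixture, either way round below 0.07 rad and angle between the x axis of thin3 and the x axis of fixture, either way round below 0.25 rad and z of thin3 in the frame of fixture below 0.0505 m) or horizontal distance between thin3 and fixture above 0.1 m) and ((x of thin4 in the frame of fixture between -0.012 and 0.012 m and y of thin4 in the frame of fixture between -0.014 and 0.014 m and angle between the z axis of thin4 and the z axis of fixture, either way round below 0.07 rad and angle between the x axis of thin4 and the x axis of fixture, either way round below 0.25 rad and z of thin4 in the frame of fixture below 0.0505 m) or horizontal distance between thin4 and fixture above 0.1 m) and ((x of thin5 in the frame of fixture between -0.012 and 0.012 m and y of thin5 in the frame of fixture between -0.014 and 0.014 m and angle between the z axis of thin5 and the z axis of fixture, either way round below 0.07 rad and angle between the x axis of thin5 and the x axis of fixture, either way round below 0.25 rad and z of thin5 in the frame of fixture below 0.0505 m) or horizontal distance between thin5 and fixture above 0.1 m) and ((x of thick1 in the frame of fixture between -0.012 and 0.012 m and y of thick1 in the frame of fixture between -0.014 and 0.014 m and angle between the z axis of thick1 and the z axis of fixture, either way round below 0.07 rad and angle between the x axis of thick1 and the x axis of fixture, either way round below 0.25 rad and z of thick1 in the frame of fixture below 0.0455 m) or horizontal distance between thick1 and fixture above 0.1 m) and contact force between the fingers and thin1 below 0.5 N and contact force between the fingers and thin2 below 0.5 N and contact force between the fingers and thin3 below 0.5 N and contact force between the fingers and thin4 below 0.5 N and contact force between the fingers and thin5 below 0.5 N and contact force between the fingers and thick1 below 0.5 N), for 0.5 s.
2. with the pack at the pointer, the pin is through both bores and home (((x of thin1 in the frame of fixture between -0.012 and 0.012 m and y of thin1 in the frame of fixture between -0.014 and 0.014 m and angle between the z axis of thin1 and the z axis of fixture, either way round below 0.07 rad and angle between the x axis of thin1 and the x axis of fixture, either way round below 0.25 rad and z of thin1 in the frame of fixture between 0.0435 and 0.0505 m) or (x of thin2 in the frame of fixture between -0.012 and 0.012 m and y of thin2 in the frame of fixture between -0.014 and 0.014 m and angle between the z axis of thin2 and the z axis of fixture, either way round below 0.07 rad and angle between the x axis of thin2 and the x axis of fixture, either way round below 0.25 rad and z of thin2 in the frame of fixture between 0.0435 and 0.0505 m) or (x of thin3 in the frame of fixture between -0.012 and 0.012 m and y of thin3 in the frame of fixture between -0.014 and 0.014 m and angle between the z axis of thin3 and the z axis of fixture, either way round below 0.07 rad and angle between the x axis of thin3 and the x axis of fixture, either way round below 0.25 rad and z of thin3 in the frame of fixture between 0.0435 and 0.0505 m) or (x of thin4 in the frame of fixture between -0.012 and 0.012 m and y of thin4 in the frame of fixture between -0.014 and 0.014 m and angle between the z axis of thin4 and the z axis of fixture, either way round below 0.07 rad and angle between the x axis of thin4 and the x axis of fixture, either way round below 0.25 rad and z of thin4 in the frame of fixture between 0.0435 and 0.0505 m) or (x of thin5 in the frame of fixture between -0.012 and 0.012 m and y of thin5 in the frame of fixture between -0.014 and 0.014 m and angle between the z axis of thin5 and the z axis of fixture, either way round below 0.07 rad and angle between the x axis of thin5 and the x axis of fixture, either way round below 0.25 rad and z of thin5 in the frame of fixture between 0.0435 and 0.0505 m) or (x of thick1 in the frame of fixture between -0.012 and 0.012 m and y of thick1 in the frame of fixture between -0.014 and 0.014 m and angle between the z axis of thick1 and the z axis of fixture, either way round below 0.07 rad and angle between the x axis of thick1 and the x axis of fixture, either way round below 0.25 rad and z of thick1 in the frame of fixture between 0.0385 and 0.0455 m)) and ((x of thin1 in the frame of fixture between -0.012 and 0.012 m and y of thin1 in the frame of fixture between -0.014 and 0.014 m and angle between the z axis of thin1 and the z axis of fixture, either way round below 0.07 rad and angle between the x axis of thin1 and the x axis of fixture, either way round below 0.25 rad and z of thin1 in the frame of fixture below 0.0505 m) or horizontal distance between thin1 and fixture above 0.1 m) and ((x of thin2 in the frame of fixture between -0.012 and 0.012 m and y of thin2 in the frame of fixture between -0.014 and 0.014 m and angle between the z axis of thin2 and the z axis of fixture, either way round below 0.07 rad and angle between the x axis of thin2 and the x axis of fixture, either way round below 0.25 rad and z of thin2 in the frame of fixture below 0.0505 m) or horizontal distance between thin2 and fixture above 0.1 m) and ((x of thin3 in the frame of fixture between -0.012 and 0.012 m and y of thin3 in the frame of fixture between -0.014 and 0.014 m and angle between the z axis of thin3 and the z axis of fixture, either way round below 0.07 rad and angle between the x axis of thin3 and the x axis of fixture, either way round below 0.25 rad and z of thin3 in the frame of fixture below 0.0505 m) or horizontal distance between thin3 and fixture above 0.1 m) and ((x of thin4 in the frame of fixture between -0.012 and 0.012 m and y of thin4 in the frame of fixture between -0.014 and 0.014 m and angle between the z axis of thin4 and the z axis of fixture, either way round below 0.07 rad and angle between the x axis of thin4 and the x axis of fixture, either way round below 0.25 rad and z of thin4 in the frame of fixture below 0.0505 m) or horizontal distance between thin4 and fixture above 0.1 m) and ((x of thin5 in the frame of fixture between -0.012 and 0.012 m and y of thin5 in the frame of fixture between -0.014 and 0.014 m and angle between the z axis of thin5 and the z axis of fixture, either way round below 0.07 rad and angle between the x axis of thin5 and the x axis of fixture, either way round below 0.25 rad and z of thin5 in the frame of fixture below 0.0505 m) or horizontal distance between thin5 and fixture above 0.1 m) and ((x of thick1 in the frame of fixture between -0.012 and 0.012 m and y of thick1 in the frame of fixture between -0.014 and 0.014 m and angle between the z axis of thick1 and the z axis of fixture, either way round below 0.07 rad and angle between the x axis of thick1 and the x axis of fixture, either way round below 0.25 rad and z of thick1 in the frame of fixture below 0.0455 m) or horizontal distance between thick1 and fixture above 0.1 m) and x of pin in the frame of fixture between -0.004 and 0.004 m and z of pin in the frame of fixture between 0.061 and 0.069 m and x of pin_nose in the frame of fixture between -0.004 and 0.004 m and z of pin_nose in the frame of fixture between 0.061 and 0.069 m and ((y of pin in the frame of fixture between -0.076 and -0.06 m and y of pin_nose in the frame of fixture above 0.074 m) or (y of pin in the frame of fixture between 0.06 and 0.076 m and y of pin_nose in the frame of fixture below -0.074 m))), for 0.3 s.
At the end, for the whole second after the job is handed in: Pack flat, square, within 12 mm (along the bores 14) of centre, its top within 3.5 mm of the pointer; pin axis within 4 mm of the bores' axis at shoulder and nose, shoulder within 6 mm of the lug, nose beyond the other lug; spares flat on the mat, centres 15 mm inside its edge; all at rest (all of step 2 and ((x of thin1 in the frame of fixture between -0.012 and 0.012 m and y of thin1 in the frame of fixture between -0.014 and 0.014 m and angle between the z axis of thin1 and the z axis of fixture, either way round below 0.07 rad and angle between the x axis of thin1 and the x axis of fixture, either way round below 0.25 rad and z of thin1 in the frame of fixture below 0.0505 m) or (x of thin1 in the frame of mat between -0.06 and 0.06 m and y of thin1 in the frame of mat between -0.085 and 0.085 m and angle between the z axis of thin1 and the z axis of mat, either way round below 0.1 rad)) and ((x of thin2 in the frame of fixture between -0.012 and 0.012 m and y of thin2 in the frame of fixture between -0.014 and 0.014 m and angle between the z axis of thin2 and the z axis of fixture, either way round below 0.07 rad and angle between the x axis of thin2 and the x axis of fixture, either way round below 0.25 rad and z of thin2 in the frame of fixture below 0.0505 m) or (x of thin2 in the frame of mat between -0.06 and 0.06 m and y of thin2 in the frame of mat between -0.085 and 0.085 m and angle between the z axis of thin2 and the z axis of mat, either way round below 0.1 rad)) and ((x of thin3 in the frame of fixture between -0.012 and 0.012 m and y of thin3 in the frame of fixture between -0.014 and 0.014 m and angle between the z axis of thin3 and the z axis of fixture, either way round below 0.07 rad and angle between the x axis of thin3 and the x axis of fixture, either way round below 0.25 rad and z of thin3 in the frame of fixture below 0.0505 m) or (x of thin3 in the frame of mat between -0.06 and 0.06 m and y of thin3 in the frame of mat between -0.085 and 0.085 m and angle between the z axis of thin3 and the z axis of mat, either way round below 0.1 rad)) and ((x of thin4 in the frame of fixture between -0.012 and 0.012 m and y of thin4 in the frame of fixture between -0.014 and 0.014 m and angle between the z axis of thin4 and the z axis of fixture, either way round below 0.07 rad and angle between the x axis of thin4 and the x axis of fixture, either way round below 0.25 rad and z of thin4 in the frame of fixture below 0.0505 m) or (x of thin4 in the frame of mat between -0.06 and 0.06 m and y of thin4 in the frame of mat between -0.085 and 0.085 m and angle between the z axis of thin4 and the z axis of mat, either way round below 0.1 rad)) and ((x of thin5 in the frame of fixture between -0.012 and 0.012 m and y of thin5 in the frame of fixture between -0.014 and 0.014 m and angle between the z axis of thin5 and the z axis of fixture, either way round below 0.07 rad and angle between the x axis of thin5 and the x axis of fixture, either way round below 0.25 rad and z of thin5 in the frame of fixture below 0.0505 m) or (x of thin5 in the frame of mat between -0.06 and 0.06 m and y of thin5 in the frame of mat between -0.085 and 0.085 m and angle between the z axis of thin5 and the z axis of mat, either way round below 0.1 rad)) and ((x of thick1 in the frame of fixture between -0.012 and 0.012 m and y of thick1 in the frame of fixture between -0.014 and 0.014 m and angle between the z axis of thick1 and the z axis of fixture, either way round below 0.07 rad and angle between the x axis of thick1 and the x axis of fixture, either way round below 0.25 rad and z of thick1 in the frame of fixture below 0.0455 m) or (x of thick1 in the frame of mat between -0.06 and 0.06 m and y of thick1 in the frame of mat between -0.085 and 0.085 m and angle between the z axis of thick1 and the z axis of mat, either way round below 0.1 rad)) and linear speed of each of thin1, thin2, thin3, thin4, thin5, thick1, pin below 0.01 m/s); the robot touches nothing.
It fails at once if the offcut, cup or bushing is moved more than 40 mm (distance of any of offcut, cup, bushing from where it was at the start of the episode above 0.04 m).
Of thin1, thin2, thin3, thin4, thin5, thick1 only 4 to 6 are there at a start; the rules pass over those that are not, and their reading is None.
At some moment in a run one of pin, thin1, thin2, thick1 may be knocked a few centimetres aside while the robot is not near it.
Once in a run the grip may slacken for a moment while it holds something.
It also fails if it takes over 210 s, if anything falls off the work surface, if the arm or the gripper's body presses on something with over 40 N, if the wrist force passes 120 N, or if a joint passes its speed limit or range.

### The arm

A 6-joint arm with a two-finger parallel gripper is mounted at the origin on the work surface. World frame = base frame: x ahead of the robot, y to its left, z up, the work surface at z = 0. Lengths are in m, angles in rad, forces in N, time in s.
With the tool pointing down it reaches from about 0.375 to 0.975 m from the base axis. Payload 3.8 kg.
Tool frame: the origin (TCP) lies midway between the tips of the shut fingers; the grasp point (between the pads) lies 19 mm behind it; z points along the fingers, y is the direction in which the jaws open and shut (so a half turn about z gives the same grasp; the last joint's range is limited). The gripper opens to 85 mm and grips with 20 to 120 N. Pads are 22 mm wide; open, the fingers measure 114 mm over their backs; the gripper's body (76 mm by 85 mm) begins 54 mm behind the grasp point. The pads swing forward as they close: fully open they stand 13 mm farther back than shut.
Start: joints at [-1.325, 0.264, 1.604, -0, 1.274, -0.037], TCP at [0.188, -0.648, 0.231] pointing down, gripper open.
Joint ranges: [-2.63, 2.63], [-0.94, 2.18], [0.31, 2.57], [-1.31, 4.45], [0, 2.66], [-2.55, 2.55]. Speed limits (rad/s): [2.57, 2.57, 3.14, 3.14, 3.14, 3.14].

### API

Orientations are given as a rotation vector (axis times angle).
In Python, from workcell import bot gives the robot as it stands.
- The arm moves only by the tool arm_command, never from a script. Its argument "targets" is text: rows parted by semicolons, each of 7 numbers parted by spaces: the shift along the tool's x, y, z in mm, then the turn, a rotation vector about the tool's x, y, z in degrees, then the opening, from 0 (shut) to 1 (fully open). A call has 1 to 10 rows; each row is the pose to reach, as a shift and turn from the pose commanded when the call began, along the tool's axes at that moment; what a row does not reach only later rows make up. A row lasts 1/12 s, in which the tool goes at most 41.7 mm and 7.16 degrees, less where a joint would pass 70% of its speed; a pose out of reach is approached as far as the arm can. A call with a gripper value outside its range is refused whole. The fingers move at their own pace and stop on an object; "newtons" is the grip in N (left out, the last holds). Time passes only in rows, so rows that repeat a pose let the fingers close. It gives the time, the measured TCP pose, the force and the opening at its end, in the units of the state.
- bot.read_state(): the state, without advancing time (a new reading comes with each control period).
- bot.read_camera(name): name is "scene" or "top" or "wrist"; returns (picture, depth): 384x512x3 uint8, blue, green, red; 384x512 float32, m along the optical axis (not along the pixel's ray), 0 where there is no reading.
- bot.camera_params(name): a dict with "fov_y" (degrees; the focal length in pixels is half the picture's height over the tangent of half this angle, whatever the lens; pixels are square), "cx", "cy" (the principal point, pixels), "xyz" and "rotation" of the camera in the world; the wrist camera has in their place "T_tool_cam" (4x4, takes a point from camera to tool coordinates, whose origin is the TCP and whose axes are the flange's). Camera axes: x right, y up, looking along -z (the intrinsics and any distortion apply to the point x, -y, -z); pixel columns grow to the right and rows downward; lengths in m; the calibration is good to about 2 mm. A picture is of the moment at which its call begins: read the wrist's pose just before it. camera_params takes no time and is no camera call.
- bot.finish_job(): hands the job in, once; it reports no verdict.
The state is a dict: "time": time; "q": joint angles; "joint_vel": joint speeds; "joint_torque": joint torques, N m; "tool_pos": TCP position; "tcp_rot": TCP orientation; "wrist_force": force on the tool from outside, world axes, zero at the start; "torque": the same for the moment, N m; "width": opening from 0.0 (shut) to 1.0 (fully open).
Only numpy, scipy, OpenCV 4.12 (cv2) and the standard library are available. Lean on these libraries where they do the work, as an engineer would, in place of code of your own. Each camera call takes 0.05 s, during which the arm holds its last target.

## Working session

There is one attempt and no reset: what is moved stays moved. The work goes in short steps, Python scripts to look and compute and a tool call to move; the robot and the scene stay as the last step left them, time stands still between calls to the robot, and variables do not carry over. Pictures are saved under pics/ and viewed, and the job is handed in when it is done.

Besides the shell and the picture viewer there is one more tool, called after ">>>" as name(argument=value, ...) on one line, values as JSON. arm_command: Moves the arm, as the interface text tells. Its arguments: {"type":"object","properties":{"targets":{"type":"string"},"newtons":{"type":"number"}},"required":["targets"]}

```bash
ls -la; mkdir -p pics; cat > h.py <<'E'
import numpy as np, cv2
from workcell import bot
from scipy.spatial.transform import Rotation as R
E
python3 - <<'E'
from h import *
for n in ("scene","top"):
    im,d=bot.read_camera(n); cv2.imwrite(f"pics/{n}0.png",cv2.resize(im,None,fx=1.5,fy=1.5)); np.savez(f"{n}0.npz",im=im,d=d)
for n in ("scene","top","wrist"): print(n,bot.camera_params(n))
print(bot.read_state())
E
```

```text
total 12
drwxr-xr-x  3 agent agent 4096 Dec  7 14:20 .
drwxr-xr-x 23 root  root  4096 Dec  7 14:20 ..
drwxr-xr-x  2 agent agent 4096 Dec  7 14:20 pics
scene {'fov_y': 42.401119375328044, 'cx': 259.9879336916163, 'cy': 189.03540627604738, 'xyz': array([1.11142615, 0.96406357, 1.46140983]), 'rotation': array([0.25976833, 0.8892165 , 2.39708074])}
top {'fov_y': 53.800673224839485, 'cx': 253.01080379502213, 'cy': 190.08546291132603, 'xyz': array([ 0.39349795, -0.01176486,  1.13987938]), 'rotation': array([ 0.03769514, -0.03739951, -1.5516501 ])}
wrist {'fov_y': 71.97929233017162, 'cx': 257.9860530087765, 'cy': 191.96933580060272, 'T_tool_cam': array([[-1.66071492e-03,  9.61728814e-01,  2.73998047e-01,
         7.01280781e-02],
       [ 9.99997990e-01,  1.28943277e-03,  1.53514574e-03,
        -3.35920035e-04],
       [ 1.12309183e-03,  2.74000046e-01, -9.61729023e-01,
        -1.42632267e-01],
       [ 0.00000000e+00,  0.00000000e+00,  0.00000000e+00,
         1.00000000e+00]])}
{'time': 0.1, 'q': array([-1.32488595e+00,  2.64687317e-01,  1.60522760e+00,  1.10595653e-05,
        1.27370666e+00, -3.68940596e-02]), 'joint_vel': array([ 0.00017859, -0.00124327, -0.00252017, -0.00035931, -0.00033327,
        0.00030272]), 'joint_torque': array([ 4.82798387e-04, -5.16704786e+01, -3.68589592e+01, -1.77372913e-04,
        6.31852046e-03, -1.20550882e-05]), 'tool_pos': array([ 0.18820436, -0.64754823,  0.23008544]), 'tcp_rot': array([-3.10823942e+00, -4.42459700e-01,  3.15746094e-04]), 'wrist_force': array([ 0.29705396, -0.28199018,  0.07176937]), 'torque': array([-0.02722406, -0.06388411,  0.06371011]), 'width': 0.9952457197143172}
```

View pics/scene0.png

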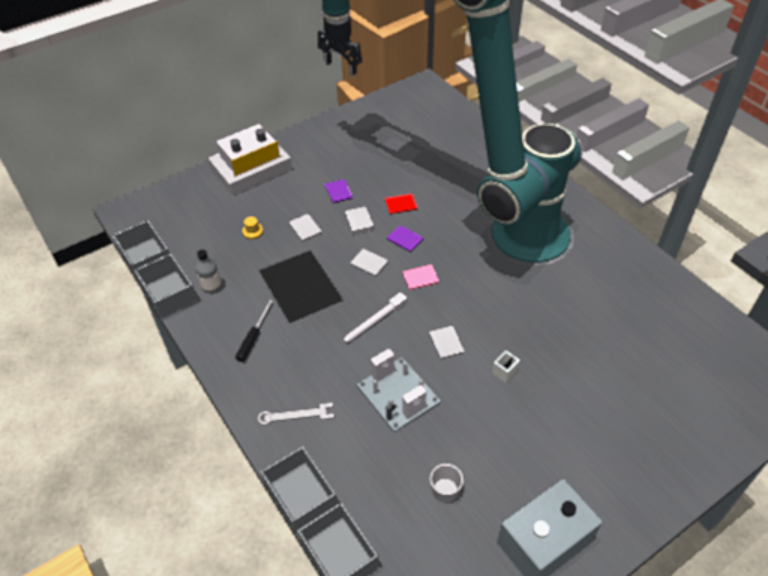

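View pics/top0.png

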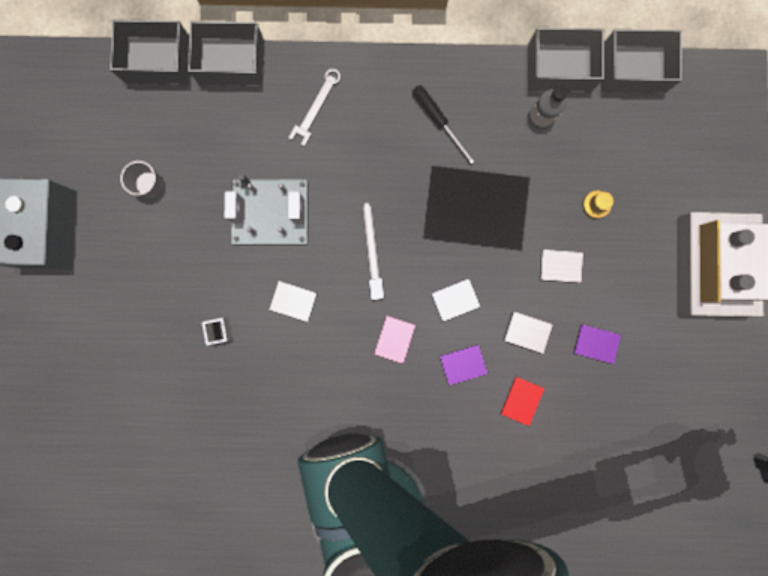

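The bench holds four grey-white plates, at 1.5x top pixels (293,301), (456,300), (528,333) and (562,266). The pink, purple and red ones are look-alikes. Next I measure everything.

```bash
cat >> h.py <<'E'
def T_of(n, state=None):
    p=bot.camera_params(n)
    if n=="wrist":
        s=state; T=np.eye(4); T[:3,:3]=R.from_rotvec(s["tcp_rot"]).as_matrix(); T[:3,3]=s["tool_pos"]
        return p, T@p["T_tool_cam"]
    T=np.eye(4); T[:3,:3]=R.from_rotvec(p["rotation"]).as_matrix(); T[:3,3]=p["xyz"]; return p,T
def ray(p,T,uv):
    uv=np.atleast_2d(uv).astype(float); f=192/np.tan(np.radians(p["fov_y"])/2)
    d=np.c_[(uv[:,0]-p["cx"])/f,-(uv[:,1]-p["cy"])/f,-np.ones(len(uv))]@T[:3,:3].T
    return T[:3,3],d      # d has unit depth
def onplane(p,T,uv,z):
    o,d=ray(p,T,uv); return o+d*((z-o[2])/d[:,2])[:,None]
def cloud(p,T,depth):
    v,u=np.mgrid[0:384,0:512]; o,d=ray(p,T,np.c_[u.ravel(),v.ravel()])
    return (o+d*depth.reshape(-1,1)).reshape(384,512,3)
def proj(p,T,X):
    X=np.atleast_2d(X); c=(X-T[:3,3])@T[:3,:3]; f=192/np.tan(np.radians(p["fov_y"])/2)
    return np.c_[p["cx"]+f*c[:,0]/-c[:,2], p["cy"]-f*c[:,1]/-c[:,2]]
def rect(pts):
    (c,s,a)=cv2.minAreaRect((np.asarray(pts)*1000).astype(np.float32)); return np.round(c,1),np.round(s,1),round(a,1)
def look(n):
    s=bot.read_state(); im,d=bot.read_camera(n); p,T=T_of(n,s); return s,im,d,p,T
E
python3 - <<'E'
from h import *
D=np.load("top0.npz"); im,d=D["im"],D["d"]; p,T=T_of("top")
P=cloud(p,T,d)
hsv=cv2.cvtColor(im,cv2.COLOR_BGR2HSV)
m=((hsv[...,2]>170)|(hsv[...,1]>100)&(hsv[...,2]>100)).astype(np.uint8)
m[:, :]*=1
n,l,st,ce=cv2.connectedComponentsWithStats(m)
for i in range(1,n):
    if st[i,4]<60: continue
    mm=l==i; z=np.median(P[mm][:,2])
    uv=np.argwhere(mm)[:,::-1]
    print(i,ce[i].round(1),st[i,4],"z",round(z,4),"hsv",np.median(hsv[mm],axis=0),rect(onplane(p,T,uv,z)[:,:2]))
# bench
for u,v in [(300,225),(120,240),(250,60)]: print(P[v-2:v+3,u-2:u+3,2].mean())
m=(hsv[...,2]<45).astype(np.uint8); n,l,st,ce=cv2.connectedComponentsWithStats(m)
for i in range(1,n):
    if st[i,4]>1500: 
        uv=np.argwhere(l==i)[:,::-1]; print("dark",ce[i],st[i,4],rect(onplane(p,T,uv,.003)[:,:2]))
c=im[100:180,130:220]; cv2.imwrite("pics/fix0.png",cv2.resize(c,None,fx=7,fy=7,interpolation=cv2.INTER_CUBIC))
c=im[120:220,220:340]; cv2.imwrite("pics/pin0.png",cv2.resize(c,None,fx=6,fy=6,interpolation=cv2.INTER_CUBIC))
E
```

```text
1 [58.3 10.2] 2642 z -0.7496 hsv [ 18.  41. 211.] (array([1377.7,  961.1]), array([125.7, 681.9]), 1.1)
2 [364.4  14.7] 7345 z -0.7506 hsv [ 18.  41. 212.] (array([1398.5, -444.2]), array([1740. ,  172.9]), 90.0)
3 [162.5  10.6] 94 z -0.7502 hsv [ 18.  40. 216.] (array([1395.1,  467.2]), array([36.7, 61.7]), 1.1)
11 [209.8  71.2] 344 z 0.007 hsv [  5.  10. 235.] (array([810.7, 124.4]), array([ 36.4, 169.9]), 62.0)
13 [ 93.7 119.4] 219 z 0.0067 hsv [  4.  12. 222.] (array([657. , 481.6]), array([67.2, 69.8]), 1.1)
14 [ 15.3 145.1] 1455 z 0.1007 hsv [ 90.   9. 178.] (array([549. , 649.6]), array([153.,  86.]), 1.1)
16 [178.4 140.9] 1611 z 0.0128 hsv [ 94.   8. 195.] (array([591.1, 222.7]), array([126.7, 162. ]), 1.4)
19 [398.6 135.4] 269 z 0.018 hsv [ 22. 142. 232.] (array([ 617.3, -442.8]), array([54.4, 56.8]), 0.1)
20 [248.1 170.8] 363 z 0.0191 hsv [135.   4. 240.] (array([516.1,   5.9]), array([192.2,  24.9]), 7.5)
21 [487.9 175.6] 2427 z 0.1075 hsv [  6.  11. 231.] (array([ 494.5, -647.9]), array([137.3, 188.6]), 89.5)
22 [374.3 176.8] 547 z 0.0096 hsv [  4.  10. 238.] (array([ 494
[... 522 characters left out ...]
8]), array([45.9, 41.2]), 12.4)
28 [398.  229.1] 549 z 0.0097 hsv [141. 140. 194.] (array([ 339.7, -444.4]), array([80.5, 59.6]), 75.9)
29 [308.7 242.9] 553 z 0.0099 hsv [141. 131. 210.] (array([ 293.8, -179.4]), array([60.3, 80.5]), 18.2)
30 [347.9 267.1] 579 z 0.01 hsv [  0. 181. 239.] (array([ 224.9, -296.4]), array([61.3, 81.3]), 68.6)
36 [226.1 318.1] 119 z 0.3283 hsv [ 26.  21. 212.] (array([157.6,  36. ]), array([39.4, 91.4]), 55.2)
37 [227.2 373.2] 98 z 0.3229 hsv [ 29.  11. 237.] (array([43.8, 36.5]), array([11.7, 56.9]), 37.4)
0.0003268956706289483
0.046287329835131806
0.0011786281147229793
dark [306.7034564  365.39120189] 2546 (array([ -58.4, -125.7]), array([419.8, 162.9]), 63.6)
```

View pics/fix0.png

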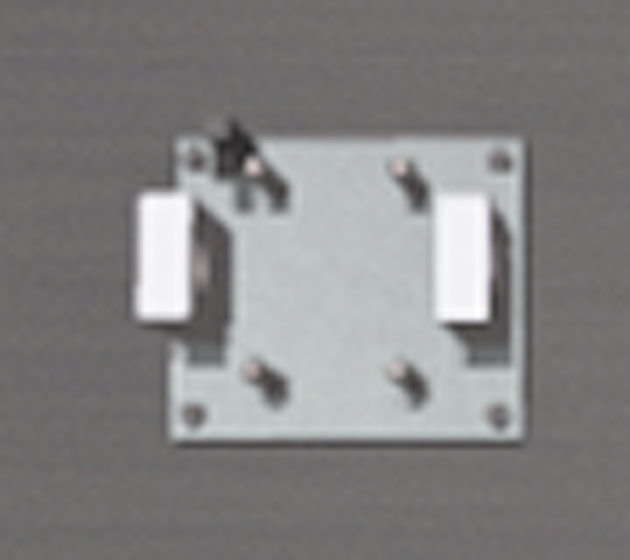

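```bash
python3 - <<'E'
from h import *
D=np.load("top0.npz"); im,d=D["im"],D["d"]; p,T=T_of("top")
P=cloud(p,T,d); hsv=cv2.cvtColor(im,cv2.COLOR_BGR2HSV)
box=np.zeros((384,512),bool); box[105:175,140:215]=1
m=(box&(P[...,2]>.075)).astype(np.uint8); n,l,st,ce=cv2.connectedComponentsWithStats(m)
for i in range(1,n): print("lug",ce[i],st[i,4],rect(onplane(p,T,np.argwhere(l==i)[:,::-1],.082)[:,:2]),np.median(P[l==i][:,2]))
m=(box&(hsv[...,2]>235)).astype(np.uint8); n,l,st,ce=cv2.connectedComponentsWithStats(m)
for i in range(1,n):
    if st[i,4]>40: print("white",ce[i],st[i,4],rect(onplane(p,T,np.argwhere(l==i)[:,::-1],.082)[:,:2]))
m=(box&(P[...,2]>.006)&(P[...,2]<.02)).astype(np.uint8)
print("bed",rect(onplane(p,T,np.argwhere(m>0)[:,::-1],.012)[:,:2]))
m=(box&(P[...,2]>.045)&(P[...,2]<.07)).astype(np.uint8);n,l,st,ce=cv2.connectedComponentsWithStats(m)
for i in range(1,n):print("post",ce[i],st[i,4],np.median(P[l==i],axis=0).round(4))
print("mat v",hsv[139,317],hsv[190,330])
g=cv2.GaussianBlur(hsv[...,2],(3,3),0)
m=(g<50).astype(np.uint8); m[:100]=0;m[180:]=0;m[:,:275]=0;m[:,370:]=0
n,l,st,ce=cv2.connectedComponentsWithStats(m);i=1+st[1:,4].argmax()
print("mat",ce[i],st[i],rect(onplane(p,T,np.argwhere(l==i)[:,::-1],.003)[:,:2]))
s=bot.read_state();print(R.from_rotvec(s["tcp_rot"]).as_matrix().round(3))
E
```

```text
lug [155. 106.] 1 (array([677.1, 270.6]), array([0., 0.]), 0.0) 1.1398793819789257
lug [167. 106.] 1 (array([677.7, 236.6]), array([0., 0.]), 0.0) 1.1398793819789257
lug [168. 109.] 1 (array([669.2, 233.5]), array([0., 0.]), 0.0) 1.1398793819789257
lug [191. 108.] 1 (array([673.3, 168.6]), array([0., 0.]), 0.0) 1.1398793819789257
lug [208. 115.] 1 (array([654.2, 120.1]), array([0., 0.]), 0.0) 1.1398793819789257
lug [144. 118.] 1 (array([642.2, 300.6]), array([0., 0.]), 0.0) 1.1398793819789257
lug [191. 119.] 1 (array([641.9, 167.8]), array([0., 0.]), 0.0) 1.1398793819789257
lug [213. 121.] 1 (array([637.3, 105.5]), array([0., 0.]), 0.0) 1.1398793819789257
lug [201. 122.] 1 (array([633.9, 139.3]), array([0., 0.]), 0.0) 1.1398793819789257
lug [147. 127.] 1 (array([616.7, 291.3]), array([0., 0.]), 0.0) 1.1398793819789257
lug [153.65217391 136.76086957] 138 (array([590.1, 272.1]), array([48.5, 19.7]), 1.8) 0.0823846908306346
lug [196.18796992 136.43609023] 133 (array([591. , 150.9]), array([51.2, 19.7]), 1.5) 0.08230297185074398
lug [211. 134.] 1 (array([600.2, 110.3]), array([0., 0.]), 
[... 987 characters left out ...]
91.4, 273.6]), array([14.9, 46.2]), 87.4)
white [195.5 136. ] 102 (array([593.8, 153.8]), array([45.5, 14.1]), 1.5)
bed (array([595.4, 222. ]), array([222.8, 201.4]), 88.3)
post [163.32 121.66] 50 [0.6387 0.2535 0.0545]
post [187.61538462 124.61538462] 13 [0.6311 0.1815 0.0554]
post [158.68 139.84] 50 [0.5857 0.2625 0.0552]
post [199.6875  140.40625] 32 [0.5876 0.1427 0.0541]
post [166.41666667 153.25      ] 12 [0.547  0.2405 0.055 ]
post [187.33333333 153.25      ] 12 [0.5485 0.1806 0.0555]
mat v [170  15  51] [174  11 113]
mat [313.875 126.5  ] [313 124   3   5   8] (array([ 645.3, -193. ]), array([ 5.7, 12.6]), 72.4)
[[ 0.96   0.279 -0.   ]
 [ 0.279 -0.96   0.002]
 [ 0.    -0.002 -1.   ]]
```

View pics/pin0.png

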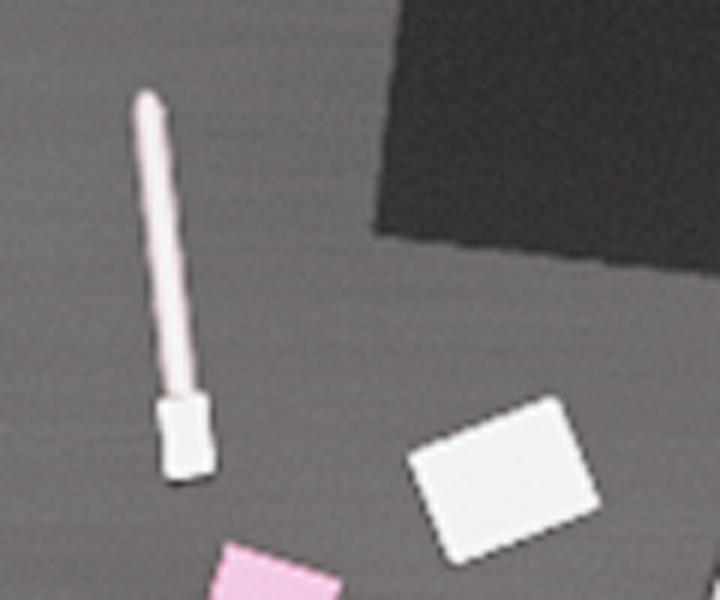

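```bash
cat >> h.py <<'E'
def goto(x,y,z,a,tilt=None):
    """mm, jaw angle deg -> tool-frame shift mm and turn deg"""
    s=bot.read_state(); Rc=R.from_rotvec(s["tcp_rot"]).as_matrix(); a=np.radians(a)
    yv=np.array([np.cos(a),np.sin(a),0]); zv=np.array([0,0,-1.]); Rt=np.c_[np.cross(yv,zv),yv,zv]
    if (Rt[:,1]@Rc[:,1])<-0.01: print("note: jaw dir far side")
    sh=Rc.T@(np.array([x,y,z])-s["tool_pos"]*1000); tr=np.degrees(R.from_matrix(Rc.T@Rt).as_rotvec())
    print("shift",sh.round(1),"turn",tr.round(2),"dist",np.linalg.norm(sh).round(1),"t",round(s["time"],2))
def st():
    s=bot.read_state(); M=R.from_rotvec(s["tcp_rot"]).as_matrix()
    print("t",round(s["time"],2),"pos",(s["tool_pos"]*1000).round(1),"jaw",np.degrees(np.arctan2(M[1,1],M[0,1])).round(2),"tiltz",M[:,2].round(4),"F",s["wrist_force"].round(1),"w",round(s["width"],3),"q",s["q"].round(2))
E
python3 - <<'E'
from h import *
goto(361,-305,120,-17.4)
D=np.load("top0.npz"); im,d=D["im"],D["d"]; p,T=T_of("top")
hsv=cv2.cvtColor(im,cv2.COLOR_BGR2HSV);g=hsv[...,2]
m=(g<75).astype(np.uint8); m[:100]=0;m[180:]=0;m[:,:275]=0;m[:,370:]=0
n,l,s,ce=cv2.connectedComponentsWithStats(m);i=1+s[1:,4].argmax()
print("mat",ce[i],s[i],rect(onplane(p,T,np.argwhere(l==i)[:,::-1],.003)[:,:2]))
E
```

```text
shift [ 261.5 -280.5  110.7] turn [ -0.1   -0.06 -56.4 ] dist 399.1 t 0.1
mat [317.28284729 138.23643775] [ 282  111   71   56 3189] (array([ 609.4, -202.6]), array([198.7, 148.9]), 84.2)
```

>>> arm_command(targets="261.5 -280.5 0 0 0 -56.4 0.88;261.5 -280.5 0 0 0 -56.4 0.88;261.5 -280.5 40 0 0 -56.4 0.88;261.5 -280.5 80 0 0 -56.4 0.88;261.5 -280.5 110 0 0 -56.4 0.88;261.5 -280.5 110 0 0 -56.4 0.88;261.5 -280.5 110 0 0 -56.4 0.88;261.5 -280.5 110 0 0 -56.4 0.88;261.5 -280.5 110 0 0 -56.4 0.88;261.5 -280.5 110 0 0 -56.4 0.88")

```text
time: 0.93
tool_pos: [0.3609, -0.3022, 0.1193]
tcp_rot: [-2.528, -1.859, -0.0]
wrist_force: [0.9, -0.1, -0.2]
width: 0.883
```

>>> arm_command(targets="0 0 0 0 0 0 0.88;0 0 0 0 0 0 0.88")

```text
time: 1.1
tool_pos: [0.3608, -0.304, 0.1201]
tcp_rot: [-2.527, -1.863, 0.001]
wrist_force: [0.1, -0.2, 0.6]
width: 0.882
```

```bash
cat >> h.py <<'E'
def plates(im,d,p,T,zt,name=None,vmin=None):
    hsv=cv2.cvtColor(im,cv2.COLOR_BGR2HSV); P=cloud(p,T,d)
    m=((abs(P[...,2]-zt)<.004)&(d>0)&(hsv[...,1]<40)).astype(np.uint8)
    m=cv2.morphologyEx(m,cv2.MORPH_OPEN,np.ones((3,3),np.uint8))
    n,l,s_,ce=cv2.connectedComponentsWithStats(m)
    for i in range(1,n):
        if s_[i,4]>300:
            print("plate",ce[i].round(0),s_[i,4],"z",np.median(P[l==i][:,2]).round(4),rect(onplane(p,T,np.argwhere(l==i)[:,::-1],zt)[:,:2]))
E
python3 - <<'E'
from h import *
st(); s,im,d,p,T=look("wrist"); cv2.imwrite("pics/w1.png",im); plates(im,d,p,T,.020)
goto(361,-305,120,-17.4)
E
```

```text
t 1.1 pos [ 360.8 -304.   120.1] jaw -17.21 tiltz [-0.0021  0.0016 -1.    ] F [ 0.1 -0.2  0.6] w 0.882 q [-0.75 -0.02  2.14 -0.    1.03 -0.45]
plate [258. 191.] 5003 z 0.0199 (array([ 360.6, -304.1]), array([79.6, 59.7]), 72.2)
shift [ 0.5 -0.3  1.1] turn [-0.03  0.02  0.11] dist 1.3 t 1.15
```

View pics/w1.png

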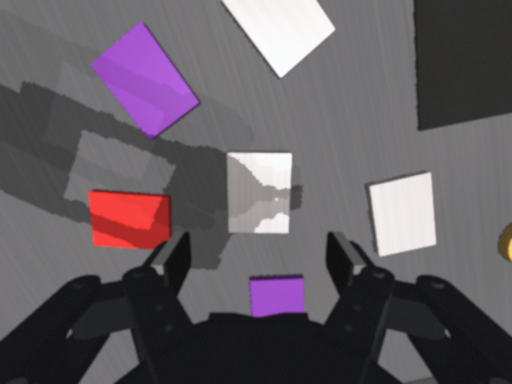

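The wrist view shows the thick grey plate (z = 20 mm) at pixel (258,191). The other plates are B at (280,30) and C at (403,213), with the red and purple ones beside them. I take the thick one.

>>> arm_command(targets="0 0 40 0 0 0 0.88;0 0 80 0 0 0 0.88;0 0 105 0 0 0 0.88;0 0 119 0 0 0 0.88;0 0 119 0 0 0 0.88;0 0 119 0 0 0 0.88", newtons=50)

```text
time: 1.65
tool_pos: [0.3608, -0.3071, 0.0023]
tcp_rot: [-2.533, -1.857, 0.001]
wrist_force: [0.0, -0.3, 0.6]
width: 0.879
```

>>> arm_command(targets="0 0 0 0 0 0 0.5;0 0 0 0 0 0 0.5;0 0 0 0 0 0 0.5;0 0 0 0 0 0 0.5;0 0 0 0 0 0 0.5")

```text
time: 2.07
tool_pos: [0.3627, -0.3079, 0.0044]
tcp_rot: [2.528, 1.858, 0.0]
wrist_force: [-1.3, -2.7, 7.6]
width: 0.682
```

```bash
python3 - <<'E'
from h import *
st()
E
```

```text
t 2.07 pos [ 362.7 -307.9    4.4] jaw -17.37 tiltz [ 0.0029 -0.0038 -1.    ] F [-1.3 -2.7  7.6] w 0.682 q [-0.76  0.15  2.21 -0.    0.77 -0.45]
```

>>> arm_command(targets="0 0 -20 0 0 0 0.5;0 0 -50 0 0 0 0.5;0 0 -90 0 0 0 0.5;0 0 -130 0 0 0 0.5;0 0 -140 0 0 0 0.5;0 0 -140 0 0 0 0.5")

```text
time: 2.57
tool_pos: [0.3637, -0.308, 0.1467]
tcp_rot: [2.524, 1.855, 0.003]
wrist_force: [1.1, -1.2, -2.7]
width: 0.685
```

```bash
python3 - <<'E'
from h import *
st(); s,im,d,p,T=look("wrist"); cv2.imwrite("pics/w2.png",im)
goto(590,211,140,0.8)
E
```

```text
t 2.57 pos [ 363.7 -308.   146.7] jaw -17.39 tiltz [ 0.0068 -0.0061 -1.    ] F [ 1.1 -1.2 -2.7] w 0.685 q [-0.76 -0.05  2.11  0.    1.07 -0.45]
shift [561.9  62.9   3.1] turn [  0.19   0.12 -18.19] dist 565.5 t 2.62
```

View pics/w2.png

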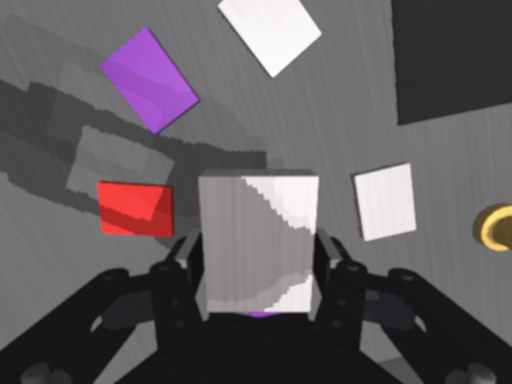

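```bash
cat >> h.py <<'E'
def held(d,p,im,lo=.0,thr=.012):
    """held plate's top face in the tool frame (mm)"""
    Tc=p["T_tool_cam"]; P=cloud(p,Tc,d)*1000
    hsv=cv2.cvtColor(im,cv2.COLOR_BGR2HSV)
    m=(P[...,2]>-40)&(P[...,2]<25)&(d>0)&(abs(P[...,0])<70)&(abs(P[...,1])<45)&(hsv[...,2]>95)&(hsv[...,1]<40)
    n,l,s_,ce=cv2.connectedComponentsWithStats(m.astype(np.uint8)); i=1+s_[1:,4].argmax(); m=l==i
    Q=P[m]; zt=np.median(Q[:,2]); Q=P[m&(abs(P[...,2]-zt)<4)]
    c,_,_,_=np.linalg.lstsq(np.c_[Q[:,:2],np.ones(len(Q))],Q[:,2],rcond=None)
    print("held top z",zt.round(1),"slope",c[:2].round(4),"x",np.percentile(Q[:,0],[.5,99.5]).round(1),"y",np.percentile(Q[:,1],[.5,99.5]).round(1),rect(Q[:,:2]/1000),len(Q))
E
python3 - <<'E'
from h import *
s,im,d,p,T=look("wrist"); held(d,p,im)
E
```

```text
held top z -15.5 slope [-0.0008  0.0051] x [-36.2  42.4] y [-29.2  29.4] (array([2.7, 0.5]), array([80.1, 61. ]), 0.3) 15168
```

>>> arm_command(targets="561.9 62.9 -10 0 0 -18.2 0.5;561.9 62.9 -10 0 0 -18.2 0.5;561.9 62.9 -10 0 0 -18.2 0.5;561.9 62.9 -10 0 0 -18.2 0.5;561.9 62.9 -10 0 0 -18.2 0.5;561.9 62.9 -10 0 0 -18.2 0.5;561.9 62.9 -10 0 0 -18.2 0.5;561.9 62.9 -10 0 0 -18.2 0.5;561.9 62.9 -10 0 0 -18.2 0.5;561.9 62.9 -10 0 0 -18.2 0.5")

```text
time: 3.5
tool_pos: [0.5268, 0.0773, 0.1456]
tcp_rot: [-2.202, -2.234, 0.008]
wrist_force: [1.7, -0.7, -3.0]
width: 0.685
```

```bash
python3 - <<'E'
from h import *
st(); goto(590,211,160,0.8)
E
```

```text
t 3.5 pos [526.8  77.3 145.6] jaw 0.83 tiltz [-6.7e-03 -8.0e-04 -1.0e+00] F [ 1.7 -0.7 -3. ] w 0.685 q [ 0.1   0.07  1.99 -0.    1.08  0.08]
shift [132.7  65.  -14.9] turn [-0.38  0.04  0.03] dist 148.6 t 3.5
```

>>> arm_command(targets="12 63 -15 0 0 0 0.5;12 63 -15 0 0 0 0.5;12 63 -15 0 0 0 0.5;12 63 -15 0 0 0 0.5")

```text
time: 3.83
tool_pos: [0.5909, 0.0887, 0.161]
tcp_rot: [-2.202, -2.235, 0.007]
wrist_force: [-0.4, 0.6, -3.7]
width: 0.684
```

```bash
cat >> h.py <<'E'
def fixture(im,d,p,T):
    P=cloud(p,T,d); X,Y,Z=P[...,0]*1000,P[...,1]*1000,P[...,2]*1000
    near=(abs(X-590)<90)&(abs(Y-211)<100)
    for nm,lo,hi,z in (("lugtop",79,86,82),("post",54,59.5,57)):
        m=(near&(Z>lo)&(Z<hi)).astype(np.uint8); n,l,s_,ce=cv2.connectedComponentsWithStats(m)
        for i in range(1,n):
            if s_[i,4]>25: print(nm,ce[i].round(0),s_[i,4],rect(onplane(p,T,np.argwhere(l==i)[:,::-1],z/1000)[:,:2]))
    m=(near&(Z>9)&(Z<15)).astype(np.uint8)
    print("bed",rect(onplane(p,T,np.argwhere(m>0)[:,::-1],.012)[:,:2]))
E
python3 - <<'E'
from h import *
st(); s,im,d,p,T=look("wrist"); cv2.imwrite("pics/w3.png",im); fixture(im,d,p,T); held(d,p,im)
E
```

```text
t 3.83 pos [590.9  88.7 161. ] jaw 0.86 tiltz [-5.9e-03 -6.0e-04 -1.0e+00] F [-0.4  0.6 -3.7] w 0.684 q [ 0.11  0.18  1.84 -0.    1.13  0.09]
lugtop [262. 123.] 1534 (array([592.9, 153.8]), array([49.8, 18.9]), 0.8)
post [211.  10.] 112 (array([550., 242.]), array([9.2, 8.9]), 88.3)
post [313.   9.] 108 (array([633.2, 243.1]), array([9. , 8.5]), 73.0)
post [214.  88.] 93 (array([551. , 182.8]), array([8.9, 8.7]), 87.9)
post [309.  87.] 92 (array([633.9, 184. ]), array([9.4, 7.9]), 45.1)
bed (array([592.1, 202.8]), array([129.1, 125.9]), 0.7)
held top z -15.4 slope [-0.0019  0.0045] x [-36.4  42. ] y [-28.9  29.6] (array([2.6, 0.9]), array([80.1, 61.2]), 0.5) 15121
```

View pics/w3.png

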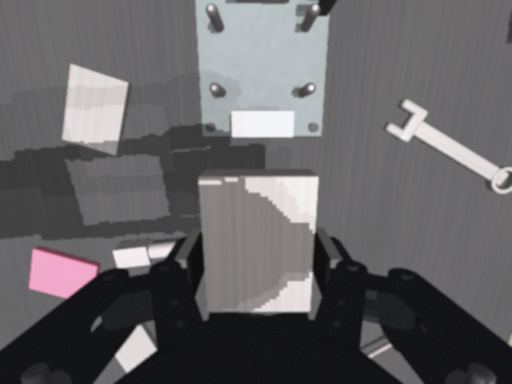

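```bash
python3 - <<'E'
from h import *
goto(591.6,210,95,0.8)
E
```

```text
shift [121.9   4.3  65.6] turn [-0.42  0.04  0.02] dist 138.5 t 3.88
```

>>> arm_command(targets="40 4.3 0 -0.4 0 0 0.5;80 4.3 0 -0.4 0 0 0.5;121.9 4.3 0 -0.4 0 0 0.5;121.9 4.3 0 -0.4 0 0 0.5;121.9 4.3 30 -0.4 0 0 0.5;121.9 4.3 66 -0.4 0 0 0.5;121.9 4.3 66 -0.4 0 0 0.5;121.9 4.3 66 -0.4 0 0 0.5")

```text
time: 4.55
tool_pos: [0.5896, 0.2081, 0.0941]
tcp_rot: [-2.206, -2.236, 0.007]
wrist_force: [0.3, 0.2, -2.4]
width: 0.685
```

```bash
python3 - <<'E'
from h import *
st(); goto(591.6,210,20,0.8);s,im,d,p,T=look("wrist"); held(d,p,im); cv2.imwrite("pics/w4.png",im)
E
```

```text
t 4.55 pos [589.6 208.1  94.1] jaw 0.77 tiltz [-0.0035 -0.0032 -1.    ] F [ 0.3  0.2 -2.4] w 0.685 q [ 0.3   0.29  1.84 -0.    1.02  0.29]
shift [ 2.1  2.3 74. ] turn [-0.2   0.18 -0.03] dist 74.1 t 4.55
held top z -15.4 slope [-0.0015  0.0044] x [-36.4  42.1] y [-29.   29.7] (array([2.5, 4.4]), array([68.8, 80. ]), 89.9) 15144
```

View pics/w4.png

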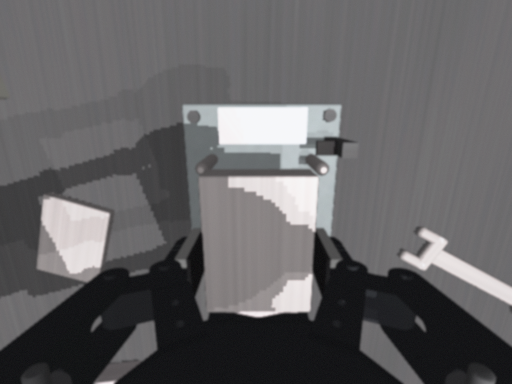

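>>> arm_command(targets="2 2 20 0 0 0 0.5;2 2 40 0 0 0 0.5;2 2 55 0 0 0 0.5;2 2 65 0 0 0 0.5;2 2 71 0 0 0 0.5;2 2 75 0 0 0 0.5;2 2 75 0 0 0 0.5")

```text
time: 5.18
tool_pos: [0.5975, 0.2121, 0.024]
tcp_rot: [2.203, 2.233, 0.009]
wrist_force: [0.0, 0.8, -2.9]
width: 0.683
```

```bash
python3 - <<'E'
from h import *
st(); goto(591.6,210,17.5,0.8)
E
```

```text
t 5.18 pos [597.5 212.1  24. ] jaw 0.78 tiltz [ 7.5e-03  3.0e-04 -1.0e+00] F [ 0.   0.8 -2.9] w 0.683 q [ 0.3   0.38  1.87 -0.    0.89  0.29]
shift [-2.  -6.   6.5] turn [ 0.43 -0.01 -0.02] dist 9.0 t 5.18
```

>>> arm_command(targets="0 0 0 0 0 0 0.5;0 0 0 0 0 0 0.5;0 0 0 0 0 0 0.5")

```text
time: 5.43
tool_pos: [0.598, 0.2125, 0.0248]
tcp_rot: [2.202, 2.233, 0.01]
wrist_force: [0.1, -0.1, -2.9]
width: 0.686
```

```bash
python3 - <<'E'
from h import *
st(); goto(591.6,210,17.5,0.8)
E
```

```text
t 5.43 pos [598.  212.5  24.8] jaw 0.8 tiltz [ 8.8e-03  7.0e-04 -1.0e+00] F [ 0.1 -0.1 -2.9] w 0.686 q [ 0.3   0.38  1.87 -0.    0.89  0.29]
shift [-2.4 -6.5  7.2] turn [ 0.5  -0.03  0.  ] dist 10.0 t 5.43
```

>>> arm_command(targets="-2.4 -6.5 0 0.5 0 0 0.5;-2.4 -6.5 0 0.5 0 0 0.5;-2.4 -6.5 3 0.5 0 0 0.5;-2.4 -6.5 5 0.5 0 0 0.5;-2.4 -6.5 6 0.5 0 0 0.5;-2.4 -6.5 6 0.5 0 0 0.5")

```text
time: 5.93
tool_pos: [0.5903, 0.2097, 0.017]
tcp_rot: [-2.205, -2.236, 0.003]
wrist_force: [-0.3, 0.2, -3.5]
width: 0.687
```

```bash
python3 - <<'E'
from h import *
st(); goto(591.6,210,17.5,0.8)
E
```

```text
t 5.93 pos [590.3 209.7  17. ] jaw 0.8 tiltz [-2.6e-03 -3.0e-04 -1.0e+00] F [-0.3  0.2 -3.5] w 0.687 q [0.3  0.38 1.88 0.   0.88 0.29]
shift [ 0.3  1.3 -0.5] turn [-0.15  0.01  0.  ] dist 1.4 t 5.93
```

>>> arm_command(targets="0 0.5 1 0 0 0 0.5;0 0.5 1 0 0 0 0.5;0 0.5 1 0 0 0 0.88;0 0.5 1 0 0 0 0.88;0 0.5 1 0 0 0 0.88;0 0.5 1 0 0 0 0.88;0 0 -40 0 0 0 0.88;0 0 -80 0 0 0 0.88;0 0 -120 0 0 0 0.88;0 0 -140 0 0 0 0.88")

```text
time: 6.77
tool_pos: [0.5938, 0.2106, 0.1638]
tcp_rot: [2.204, 2.235, 0.009]
wrist_force: [0.7, -0.2, 0.5]
width: 0.877
```

>>> arm_command(targets="-40 0 -20 0 0 0 0.88;-70 0 -20 0 0 0 0.88;-70 0 -20 0 0 0 0.88;-70 0 -20 0 0 0 0.88")

```text
time: 7.1
tool_pos: [0.5924, 0.1384, 0.1786]
tcp_rot: [-2.209, -2.234, -0.0]
wrist_force: [0.5, 0.3, -0.8]
width: 0.884
```

```bash
python3 - <<'E'
from h import *
st(); s,im,d,p,T=look("wrist"); cv2.imwrite("pics/w5.png",im); fixture(im,d,p,T); plates(im,d,p,T,.032); plates(im,d,p,T,.010)
s,im,d,p,T=look("top"); plates(im,d,p,T,.010); cv2.imwrite("pics/t5.png",cv2.resize(im,None,fx=1.5,fy=1.5))
goto(413.5,161.5,110,-16.9)
E
```

```text
t 7.1 pos [592.4 138.4 178.6] jaw 0.65 tiltz [-1.e-04  4.e-04 -1.e+00] F [ 0.5  0.3 -0.8] w 0.884 q [0.19 0.18 1.81 0.   1.16 0.18]
lugtop [258.  33.] 1791 (array([591.3, 272.8]), array([49.9, 20.7]), 0.5)
lugtop [258. 178.] 1148 (array([592.8, 154.4]), array([50. , 19.9]), 0.6)
post [258.  52.] 161 (array([591. , 265.3]), array([49.7,  4.1]), 0.5)
post [213.  78.] 81 (array([549.8, 242.5]), array([8.4, 8.7]), 46.7)
post [303.  78.] 76 (array([632.9, 243.6]), array([8.3, 8.7]), 2.9)
post [216. 143.] 73 (array([550.8, 183.7]), array([8.9, 7.9]), 88.3)
post [300. 143.] 71 (array([633.7, 184.6]), array([7.9, 8.8]), 2.8)
post [258. 164.] 92 (array([592.5, 162.3]), array([48.4,  3.1]), 0.6)
bed (array([591.8, 213.7]), array([129.1, 148.5]), 0.7)
plate [257. 111.] 4550 z 0.0319 (array([591.2, 212.4]), array([59.7, 79.4]), 0.7)
plate [501.  52.] 475 z 0.0098 (array([850.2, 278.1]), array([83.4,  7.6]), 89.6)
plate [256. 107.] 7822 z 0.0119 (array([591.8, 213.8]), array([129.9, 149.5]), 0.7)
plate [107. 154.] 3511 z 0.0101 (array([414.4, 162.9]), array([80.2, 61.3]), 73.1)
plate [391. 163.] 466 z 0.0075 (array([747.7, 158. ]), array([35.9, 30.8]), 62.8)
plate [126. 359.] 376 z 0.0098 (array([ 401.3, -142.4]), array([36.3, 36.2]), 21.4)
plate [375. 177.] 487 z 0.01 (array([ 492.9, -374.3]), array([79.8, 59.3]), 86.1)
plate [304. 200.] 436 z 0.0101 (array([ 420.7, -163.5]), array([59.7, 79.5]), 22.1)
shift [  24.  -177.8   67.8] turn [-1.300e-01 -1.000e-02  1.766e+01] dist 191.8 t 7.2
```

View pics/w5.png

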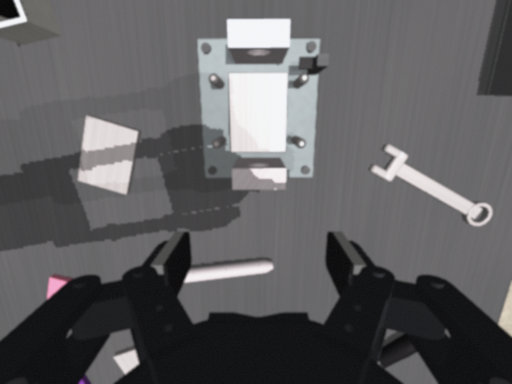

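Thick plate lies flat at the fixture centre to within 1.5 mm. Next is thin plate A, at wrist pixel (107,154).

>>> arm_command(targets="24 -178 0 0 0 17.6 0.88;24 -178 0 0 0 17.6 0.88;24 -178 30 0 0 17.6 0.88;24 -178 60 0 0 17.6 0.88;24 -178 60 0 0 17.6 0.88;24 -178 60 0 0 17.6 0.88;24 -178 60 0 0 17.6 0.88;24 -178 60 0 0 17.6 0.88")

```text
time: 7.87
tool_pos: [0.4141, 0.1622, 0.1182]
tcp_rot: [-2.52, -1.875, 0.001]
wrist_force: [0.9, 1.6, 0.3]
width: 0.881
```

```bash
python3 - <<'E'
from h import *
st(); s,im,d,p,T=look("wrist"); plates(im,d,p,T,.010); cv2.imwrite("pics/w6.png",im)
goto(414,162.5,40,-16.9)
E
```

```text
t 7.87 pos [414.1 162.2 118.2] jaw -16.71 tiltz [-8.e-04  3.e-04 -1.e+00] F [0.9 1.6 0.3] w 0.881 q [ 0.32 -0.07  2.19  0.    1.02  0.61]
plate [401.  81.] 9663 z 0.0117 (array([591.4, 213.6]), array([131.8, 149.7]), 0.7)
plate [500.  60.] 1466 z 0.0116 (array([647.9, 212.4]), array([19.1, 54.7]), 0.7)
plate [257. 188.] 4719 z 0.0099 (array([413.6, 163.2]), array([78.6, 59.7]), 73.1)
shift [-0.2 -1.3 79. ] turn [ 0.03 -0.06  0.15] dist 79.0 t 7.92
```

View pics/w6.png

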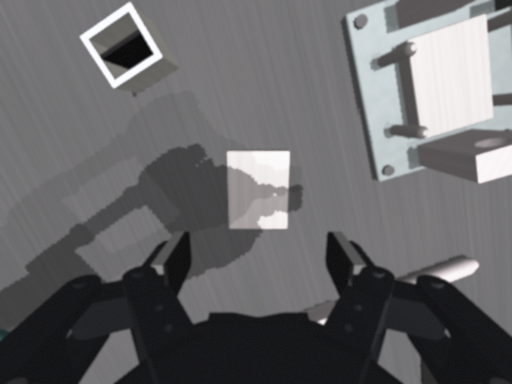

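>>> arm_command(targets="0 -0.5 40 0 0 0 0.88;0 -0.5 75 0 0 0 0.88;0 -0.5 95 0 0 0 0.88;0 -0.5 105 0 0 0 0.88;0 -0.5 110 0 0 0 0.88;0 -0.5 110 0 0 0 0.88")

```text
time: 8.42
tool_pos: [0.414, 0.1616, 0.008]
tcp_rot: [-2.522, -1.872, 0.002]
wrist_force: [0.5, 0.0, 0.1]
width: 0.88
```

```bash
python3 - <<'E'
from h import *
st(); goto(413.6,162.6,5,-16.9)
E
```

```text
t 8.42 pos [414.  161.6   8. ] jaw -16.82 tiltz [-0.0016  0.     -1.    ] F [0.5 0.  0.1] w 0.88 q [0.32 0.1  2.27 0.   0.78 0.61]
shift [ 0.8 -0.7  3. ] turn [-0.09  0.03  0.08] dist 3.2 t 8.42
```

>>> arm_command(targets="0.8 -0.7 3.5 0 0 0 0.88;0.8 -0.7 3.5 0 0 0 0.88;0.8 -0.7 3.5 0 0 0 0.5;0.8 -0.7 3.5 0 0 0 0.5;0.8 -0.7 3.5 0 0 0 0.5;0.8 -0.7 3.5 0 0 0 0.5;0.8 -0.7 3.5 0 0 0 0.5")

```text
time: 9.0
tool_pos: [0.4154, 0.1636, 0.0081]
tcp_rot: [2.522, 1.873, 0.006]
wrist_force: [-3.6, -0.3, 19.1]
width: 0.499
```

>>> arm_command(targets="0 0 -20 0 0 0 0.5;0 0 -60 0 0 0 0.5;0 0 -100 0 0 0 0.5;0 0 -140 0 0 0 0.5;0 0 -160 0 0 0 0.5;0 0 -160 0 0 0 0.5")

```text
time: 9.5
tool_pos: [0.4172, 0.1639, 0.1717]
tcp_rot: [2.519, 1.871, 0.018]
wrist_force: [1.2, -0.4, 1.1]
width: 0.495
```

```bash
python3 - <<'E'
from h import *
st(); s,im,d,p,T=look("wrist"); held(d,p,im); cv2.imwrite("pics/w7.png",im)
goto(591.5,210.5,165,0.7)
E
```

```text
t 9.5 pos [417.2 163.9 171.7] jaw -16.79 tiltz [ 0.0111  0.0042 -0.9999] F [ 1.2 -0.4  1.1] w 0.495 q [ 0.32 -0.14  2.14  0.    1.12  0.61]
held top z -39.3 slope [-0.0025 -0.2007] x [ 8.  12.5] y [-25.9 -22.8] (array([ 10.2, -23.7]), array([2.9, 4.7]), 66.3) 46
shift [ 96.  154.8   5.1] turn [  0.36  -0.21 -17.49] dist 182.3 t 9.55
```

View pics/w7.png

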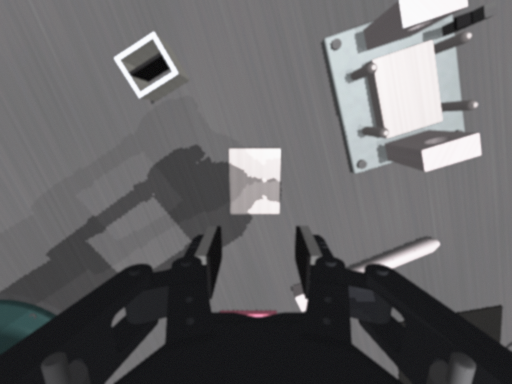

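The fingers rode over the plate's top, so I need to go about 9 mm deeper. I measure again and retry.

>>> arm_command(targets="0 0 30 0 -0.6 0 0.88;0 0 50 0 -0.6 0 0.88;0 0 50 0 -0.6 0 0.88;0 0 50 0 -0.6 0 0.88")

```text
time: 9.88
tool_pos: [0.4102, 0.1616, 0.1123]
tcp_rot: [2.519, 1.871, -0.024]
wrist_force: [0.3, 0.3, -0.5]
width: 0.88
```

```bash
python3 - <<'E'
from h import *
st(); s,im,d,p,T=look("wrist"); plates(im,d,p,T,.010)
goto(413.7,163,10,-16.9)
E
```

```text
t 9.88 pos [410.2 161.6 112.3] jaw -16.79 tiltz [-0.0101 -0.0118 -0.9999] F [ 0.3  0.3 -0.5] w 0.88 q [ 0.33 -0.07  2.2  -0.01  1.02  0.62]
plate [404.  78.] 9533 z 0.0117 (array([585.8, 213.5]), array([120.9, 149.7]), 0.8)
plate [508.  53.] 494 z 0.0116 (array([641.4, 213.4]), array([51.9,  6.2]), 88.3)
plate [262. 187.] 4987 z 0.0099 (array([413.6, 162.9]), array([79.8, 59.7]), 73.1)
plate [458. 266.] 326 z 0.0108 (array([585.5,  23.5]), array([53.1, 10.6]), 2.9)
shift [  2.8   2.  103.6] turn [-0.21  0.71  0.11] dist 103.7 t 9.93
```

>>> arm_command(targets="2.8 2 40 -0.2 0.7 0 0.88;2.8 2 75 -0.2 0.7 0 0.88;2.8 2 95 -0.2 0.7 0 0.88;2.8 2 103 -0.2 0.7 0 0.88;2.8 2 104 -0.2 0.7 0 0.88;2.8 2 104 -0.2 0.7 0 0.88")

```text
time: 10.43
tool_pos: [0.4158, 0.1637, 0.0113]
tcp_rot: [2.521, 1.872, 0.005]
wrist_force: [-0.6, 1.0, -0.0]
width: 0.881
```

```bash
python3 - <<'E'
from h import *
st(); goto(413.7,163,-4,-16.9)
E
```

```text
t 10.43 pos [415.8 163.7  11.3] jaw -16.8 tiltz [ 0.0032  0.001  -1.    ] F [-0.6  1.  -0. ] w 0.881 q [ 0.32  0.09  2.27 -0.    0.78  0.61]
shift [-1.4 -1.9 15.3] turn [ 0.16 -0.11  0.1 ] dist 15.5 t 10.43
```

>>> arm_command(targets="-1.4 -1.9 5 0.16 -0.1 0 0.88;-1.4 -1.9 10 0.16 -0.1 0 0.88;-1.4 -1.9 15 0.16 -0.1 0 0.88;-1.4 -1.9 15 0.16 -0.1 0 0.88")

```text
time: 10.77
tool_pos: [0.4125, 0.1626, -0.0049]
tcp_rot: [-2.522, -1.873, 0.002]
wrist_force: [-0.4, -0.9, 0.2]
width: 0.878
```

```bash
python3 - <<'E'
from h import *
st(); goto(413.7,163,-4,-16.9)
E
```

```text
t 10.77 pos [412.5 162.6  -4.9] jaw -16.8 tiltz [-1.3e-03 -3.0e-04 -1.0e+00] F [-0.4 -0.9  0.2] w 0.878 q [0.32 0.12 2.28 0.   0.75 0.61]
shift [ 0.8  1.1 -0.9] turn [-0.06  0.04  0.1 ] dist 1.6 t 10.77
```

>>> arm_command(targets="0.8 1 0 0 0 0 0.5;0.8 1 0 0 0 0 0.5;0.8 1 0 0 0 0 0.5;0.8 1 0 0 0 0 0.5;0.8 1 0 0 0 0 0.5")

```text
time: 11.18
tool_pos: [0.4145, 0.1634, -0.0041]
tcp_rot: [-2.522, -1.873, -0.0]
wrist_force: [0.3, 0.0, 2.8]
width: 0.684
```

>>> arm_command(targets="0 0 -20 0 0 0 0.5;0 0 -60 0 0 0 0.5;0 0 -100 0 0 0 0.5;0 0 -140 0 0 0 0.5;0 0 -165 0 0 0 0.5;0 0 -165 0 0 0 0.5")

```text
time: 11.68
tool_pos: [0.4182, 0.1646, 0.167]
tcp_rot: [2.519, 1.871, 0.016]
wrist_force: [1.4, 0.4, -1.9]
width: 0.682
```

```bash
python3 - <<'E'
from h import *
st(); s,im,d,p,T=look("wrist"); held(d,p,im); cv2.imwrite("pics/w8.png",im)
goto(591.5,210.5,165,0.7)
E
```

```text
t 11.68 pos [418.2 164.6 167. ] jaw -16.8 tiltz [ 0.0102  0.0035 -0.9999] F [ 1.4  0.4 -1.9] w 0.682 q [ 0.32 -0.13  2.14  0.    1.12  0.61]
held top z -14.0 slope [0.0002 0.0001] x [-39.   38.8] y [-29.2  29.5] (array([-1.1,  3. ]), array([80.9, 65.8]), 0.2) 14459
shift [ 9.510e+01  1.541e+02 -1.000e-01] turn [  0.32  -0.17 -17.5 ] dist 181.1 t 11.73
```

View pics/w8.png

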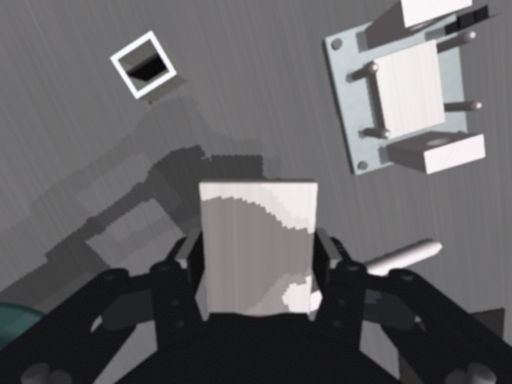

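>>> arm_command(targets="95 154 0 0.3 -0.2 -17.5 0.5;95 154 0 0.3 -0.2 -17.5 0.5;95 154 0 0.3 -0.2 -17.5 0.5;95 154 0 0.3 -0.2 -17.5 0.5;95 154 0 0.3 -0.2 -17.5 0.5;95 154 0 0.3 -0.2 -17.5 0.5;95 154 0 0.3 -0.2 -17.5 0.5")

```text
time: 12.32
tool_pos: [0.5874, 0.2091, 0.1568]
tcp_rot: [-2.204, -2.231, 0.019]
wrist_force: [-1.0, -0.1, -0.8]
width: 0.686
```

```bash
python3 - <<'E'
from h import *
st(); goto(591.5,213.2,85,0.7)
E
```

```text
t 12.32 pos [587.4 209.1 156.8] jaw 0.69 tiltz [-0.0124 -0.0047 -0.9999] F [-1.  -0.1 -0.8] w 0.686 q [ 0.3   0.23  1.79 -0.    1.14  0.29]
shift [ 4.4  5.1 71.7] turn [-0.72  0.26 -0.01] dist 72.1 t 12.32
```

>>> arm_command(targets="4.4 5 35 -0.5 0.2 0 0.5;4.4 5 70 -0.5 0.2 0 0.5;4.4 5 72 -0.5 0.2 0 0.5;4.4 5 72 -0.5 0.2 0 0.5")

```text
time: 12.65
tool_pos: [0.5882, 0.2123, 0.0842]
tcp_rot: [-2.205, -2.233, 0.011]
wrist_force: [-0.1, 0.0, -2.0]
width: 0.686
```

```bash
python3 - <<'E'
from h import *
st(); goto(591.5,213.2,33,0.7)
E
```

```text
t 12.65 pos [588.2 212.3  84.2] jaw 0.71 tiltz [-0.0076 -0.0024 -1.    ] F [-0.1  0.  -2. ] w 0.686 q [0.31 0.3  1.84 0.   1.   0.29]
shift [ 0.9  3.7 51.2] turn [-0.44  0.13  0.01] dist 51.3 t 12.65
```

>>> arm_command(targets="0.9 2.5 20 -0.3 0.1 0 0.5;0.9 2.5 38 -0.3 0.1 0 0.5;0.9 2.5 46 -0.3 0.1 0 0.5;0.9 2.5 50 -0.3 0.1 0 0.5;0.9 2.5 50 -0.3 0.1 0 0.5")

```text
time: 13.07
tool_pos: [0.5956, 0.2147, 0.0386]
tcp_rot: [2.206, 2.233, 0.01]
wrist_force: [0.0, 0.5, -1.7]
width: 0.685
```

```bash
python3 - <<'E'
from h import *
st(); goto(591.5,213.2,28.5,0.7)
E
```

```text
t 13.07 pos [595.6 214.7  38.6] jaw 0.7 tiltz [ 0.0069  0.0024 -1.    ] F [ 0.   0.5 -1.7] w 0.685 q [0.31 0.36 1.86 0.   0.91 0.29]
shift [-1.5 -4.2 10.1] turn [ 0.39 -0.13  0.  ] dist 11.0 t 13.07
```

>>> arm_command(targets="-1.5 -3.5 3 0.3 -0.1 0 0.5;-1.5 -3.5 6 0.3 -0.1 0 0.5;-1.5 -3.5 8 0.3 -0.1 0 0.5;-1.5 -3.5 8 0.3 -0.1 0 0.5")

```text
time: 13.4
tool_pos: [0.5925, 0.2132, 0.0303]
tcp_rot: [2.207, 2.234, 0.003]
wrist_force: [-0.3, -1.1, -2.2]
width: 0.684
```

```bash
python3 - <<'E'
from h import *
st(); goto(591.5,213.2,28.5,0.7); s,im,d,p,T=look("wrist"); held(d,p,im)
E
```

```text
t 13.4 pos [592.5 213.2  30.3] jaw 0.7 tiltz [ 2.1e-03  7.0e-04 -1.0e+00] F [-0.3 -1.1 -2.2] w 0.684 q [0.31 0.37 1.87 0.   0.9  0.29]
shift [-0.  -1.   1.8] turn [ 0.12 -0.04 -0.  ] dist 2.0 t 13.4
held top z -13.8 slope [-0.0006  0.001 ] x [-39.3  38.6] y [-29.1  29.8] (array([1.3, 4.8]), array([80.2, 85.1]), 88.4) 14468
```

>>> arm_command(targets="0 -0.7 1.8 0 0 0 0.5;0 -0.7 1.8 0 0 0 0.5;0 -0.7 1.8 0 0 0 0.88;0 -0.7 1.8 0 0 0 0.88;0 -0.7 1.8 0 0 0 0.88;0 0 -35 0 0 0 0.88;0 0 -75 0 0 0 0.88;0 0 -115 0 0 0 0.88;-40 0 -140 0 0 0 0.88;-75 0 -145 0 0 0 0.88")

```text
time: 14.28
tool_pos: [0.5968, 0.1403, 0.1819]
tcp_rot: [2.198, 2.235, 0.018]
wrist_force: [1.2, -0.3, -0.1]
width: 0.88
```

>>> arm_command(targets="0 0 0 0 0 0 0.88")

```text
time: 14.37
tool_pos: [0.5959, 0.1334, 0.1799]
tcp_rot: [2.205, 2.227, 0.009]
wrist_force: [0.2, 0.5, -0.1]
width: 0.878
```

```bash
python3 - <<'E'
from h import *
st(); s,im,d,p,T=look("wrist"); plates(im,d,p,T,.042); cv2.imwrite("pics/w9.png",im)
goto(421.3,-163,115,22.4)
E
```

```text
t 14.37 pos [595.9 133.4 179.9] jaw 0.56 tiltz [ 0.0095 -0.0015 -1.    ] F [ 0.2  0.5 -0.1] w 0.878 q [ 0.18  0.17  1.81 -0.    1.15  0.17]
plate [253. 105.] 4879 z 0.0419 (array([591.6, 212.2]), array([59.7, 78.9]), 0.5)
shift [-297.2 -176.4   61.5] turn [  0.38   0.03 -21.91] dist 351.1 t 14.42
```

View pics/w9.png

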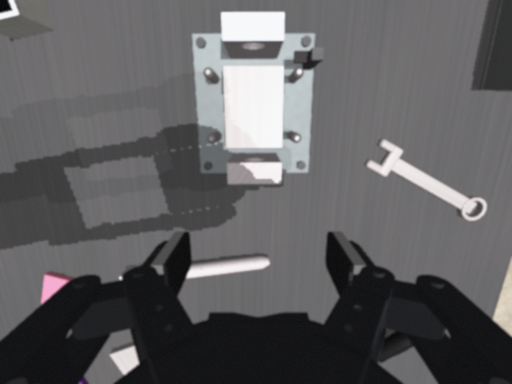

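Plate A is flat on the pack, with its top at 42 mm. Next is plate B.

>>> arm_command(targets="-297 -176 0 0 0 -21.9 0.88;-297 -176 0 0 0 -21.9 0.88;-297 -176 0 0 0 -21.9 0.88;-297 -176 0 0 0 -21.9 0.88;-297 -176 20 0 0 -21.9 0.88;-297 -176 40 0 0 -21.9 0.88;-297 -176 60 0 0 -21.9 0.88;-297 -176 60 0 0 -21.9 0.88;-297 -176 60 0 0 -21.9 0.88;-297 -176 60 0 0 -21.9 0.88")

```text
time: 15.25
tool_pos: [0.4166, -0.162, 0.1111]
tcp_rot: [-1.745, -2.606, 0.001]
wrist_force: [-0.5, 0.3, -0.1]
width: 0.882
```

>>> arm_command(targets="0 0 0 0 0 0 0.88")

```text
time: 15.33
tool_pos: [0.4197, -0.1607, 0.1133]
tcp_rot: [-1.746, -2.61, -0.003]
wrist_force: [-0.1, -0.4, 0.7]
width: 0.882
```

```bash
python3 - <<'E'
from h import *
st(); s,im,d,p,T=look("wrist"); plates(im,d,p,T,.010); cv2.imwrite("pics/w10.png",im)
goto(421,-163,15,22.3)
E
```

```text
t 15.33 pos [ 419.7 -160.7  113.3] jaw 22.44 tiltz [-3.0e-04  2.5e-03 -1.0e+00] F [-0.1 -0.4  0.7] w 0.882 q [-0.42 -0.06  2.19  0.    1.01 -0.82]
plate [242.  36.] 3629 z 0.01 (array([346.9, -43. ]), array([56.9, 67.7]), 71.5)
plate [191.  40.] 599 z 0.0101 (array([321.2, -61.1]), array([ 9.7, 47.2]), 69.0)
plate [258. 191.] 4859 z 0.0098 (array([ 421.3, -161.5]), array([59.7, 78.4]), 22.4)
shift [-2.5 -1.2 99.2] turn [ 0.12 -0.06  0.23] dist 99.2 t 15.38
```

View pics/w10.png

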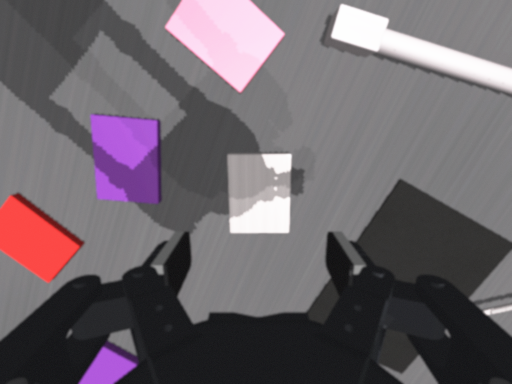

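>>> arm_command(targets="-1.5 0.8 40 0 0 0.1 0.88;-1.5 0.8 75 0 0 0.1 0.88;-1.5 0.8 95 0 0 0.1 0.88;-1.5 0.8 103 0 0 0.1 0.88;-1.5 0.8 103 0 0 0.1 0.88;-1.5 0.8 103 0 0 0.1 0.88")

```text
time: 15.88
tool_pos: [0.4238, -0.1614, 0.0123]
tcp_rot: [1.742, 2.612, 0.003]
wrist_force: [0.2, -0.8, 0.6]
width: 0.873
```

```bash
python3 - <<'E'
from h import *
st(); goto(421.2,-162,-4,22.4)
E
```

```text
t 15.88 pos [ 423.8 -161.4   12.3] jaw 22.59 tiltz [ 2.9e-03  5.0e-04 -1.0e+00] F [ 0.2 -0.8  0.6] w 0.873 q [-0.42  0.1   2.25  0.    0.78 -0.82]
shift [ 0.5 -2.7 16.3] turn [0.16 0.04 0.19] dist 16.5 t 15.88
```

>>> arm_command(targets="0.5 -2.5 6 0 0 0.1 0.88;0.5 -2.5 12 0 0 0.1 0.88;0.5 -2.5 16 0 0 0.1 0.88;0.5 -2.5 16 0 0 0.1 0.88")

```text
time: 16.22
tool_pos: [0.4197, -0.1623, -0.0047]
tcp_rot: [1.747, 2.61, 0.003]
wrist_force: [-0.2, 0.8, -0.2]
width: 0.877
```

```bash
python3 - <<'E'
from h import *
st(); goto(421.2,-162,-4,22.4)
E
```

```text
t 16.22 pos [ 419.7 -162.3   -4.7] jaw 22.39 tiltz [ 1.7e-03  8.0e-04 -1.0e+00] F [-0.2  0.8 -0.2] w 0.877 q [-0.43  0.13  2.27  0.    0.75 -0.82]
shift [-0.3  1.5 -0.7] turn [ 0.11 -0.01 -0.01] dist 1.7 t 16.22
```

>>> arm_command(targets="-0.3 1 0 0 0 0 0.5;-0.3 1 0 0 0 0 0.5;-0.3 1 0 0 0 0 0.5;-0.3 1 0 0 0 0 0.5;-0.3 1 0 0 0 0 0.5")

```text
time: 16.63
tool_pos: [0.4217, -0.1627, -0.0039]
tcp_rot: [1.746, 2.608, 0.003]
wrist_force: [0.8, 0.7, 4.0]
width: 0.688
```

>>> arm_command(targets="0 0 -20 0 0 0 0.5;0 0 -60 0 0 0 0.5;0 0 -100 0 0 0 0.5;0 0 -140 0 0 0 0.5;0 0 -170 0 0 0 0.5;0 0 -170 0 0 0 0.5")

```text
time: 17.13
tool_pos: [0.4251, -0.1644, 0.1728]
tcp_rot: [1.74, 2.599, 0.006]
wrist_force: [1.1, 0.1, -0.3]
width: 0.683
```

```bash
python3 - <<'E'
from h import *
st(); s,im,d,p,T=look("wrist"); held(d,p,im); cv2.imwrite("pics/w11.png",im)
goto(591.5,213.2,165,0.7)
E
```

```text
t 17.13 pos [ 425.1 -164.4  172.8] jaw 22.4 tiltz [ 0.0138 -0.0046 -0.9999] F [ 1.1  0.1 -0.3] w 0.683 q [-0.42 -0.12  2.13  0.    1.12 -0.82]
held top z -13.7 slope [-0.0002  0.0029] x [-39.1  39.6] y [-29.2  30. ] (array([-0.3, -2.2]), array([80.5, 76.2]), 0.1) 14813
shift [284.4 299.    5.1] turn [ 0.52  0.28 21.7 ] dist 412.7 t 17.18
```

View pics/w11.png

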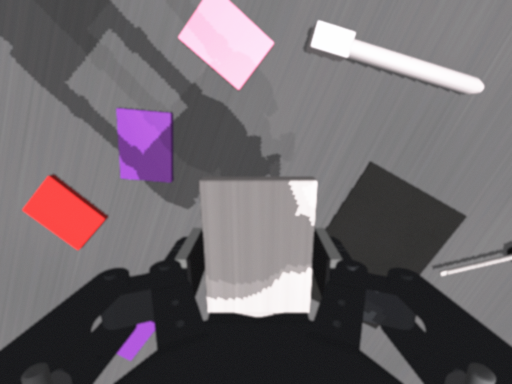

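>>> arm_command(targets="284 299 3 0.3 0.1 21.7 0.5;284 299 3 0.3 0.1 21.7 0.5;284 299 3 0.3 0.1 21.7 0.5;284 299 3 0.3 0.1 21.7 0.5;284 299 3 0.3 0.1 21.7 0.5;284 299 3 0.3 0.1 21.7 0.5;284 299 3 0.3 0.1 21.7 0.5;284 299 3 0.3 0.1 21.7 0.5;284 299 3 0.3 0.1 21.7 0.5;284 299 3 0.3 0.1 21.7 0.5")

```text
time: 18.02
tool_pos: [0.5816, 0.2024, 0.1599]
tcp_rot: [-2.203, -2.231, 0.009]
wrist_force: [1.1, -0.5, -1.3]
width: 0.69
```

>>> arm_command(targets="0 0 0 0 0 0 0.5;0 0 0 0 0 0 0.5")

```text
time: 18.18
tool_pos: [0.5817, 0.2025, 0.1599]
tcp_rot: [-2.2, -2.235, 0.009]
wrist_force: [-0.8, -0.6, -1.4]
width: 0.681
```

```bash
python3 - <<'E'
from h import *
st(); goto(591.5,213.2,85,0.7)
s,im,d,p,T=look("wrist"); held(d,p,im)
E
```

```text
t 18.18 pos [581.7 202.5 159.9] jaw 0.9 tiltz [-8.2e-03 -1.0e-04 -1.0e+00] F [-0.8 -0.6 -1.4] w 0.681 q [0.29 0.21 1.8  0.   1.13 0.28]
shift [10.6 10.6 74.8] turn [-0.47  0.    0.2 ] dist 76.2 t 18.18
held top z -13.7 slope [-0.001   0.0041] x [-38.8  39.7] y [-28.9  29.7] (array([-0. ,  2.7]), array([80.8, 64.7]), 0.4) 14596
```

>>> arm_command(targets="10.5 8.5 0 -0.3 0 0.2 0.5;10.5 8.5 35 -0.3 0 0.2 0.5;10.5 8.5 70 -0.3 0 0.2 0.5;10.5 8.5 74 -0.3 0 0.2 0.5;10.5 8.5 74 -0.3 0 0.2 0.5")

```text
time: 18.65
tool_pos: [0.5876, 0.2094, 0.0854]
tcp_rot: [-2.211, -2.227, 0.008]
wrist_force: [-0.0, 0.7, -0.7]
width: 0.683
```

```bash
python3 - <<'E'
from h import *
st(); goto(591.5,213,48,0.7)
E
```

```text
t 18.65 pos [587.6 209.4  85.4] jaw 0.41 tiltz [-0.0063 -0.0012 -1.    ] F [-0.   0.7 -0.7] w 0.683 q [0.3  0.3  1.85 0.   1.   0.29]
shift [ 3.6  4.1 37.4] turn [-0.36  0.06 -0.29] dist 37.8 t 18.65
```

>>> arm_command(targets="3.6 2.5 12 -0.2 0 -0.2 0.5;3.6 2.5 26 -0.2 0 -0.2 0.5;3.6 2.5 34 -0.2 0 -0.2 0.5;3.6 2.5 36 -0.2 0 -0.2 0.5;3.6 2.5 36 -0.2 0 -0.2 0.5")

```text
time: 19.07
tool_pos: [0.593, 0.215, 0.0524]
tcp_rot: [2.206, 2.234, 0.005]
wrist_force: [-1.3, 0.9, -0.8]
width: 0.684
```

```bash
python3 - <<'E'
from h import *
st(); goto(591.5,213,39,0.7)
E
```

```text
t 19.07 pos [593.  215.   52.4] jaw 0.7 tiltz [ 3.8e-03  9.0e-04 -1.0e+00] F [-1.3  0.9 -0.8] w 0.684 q [ 0.31  0.34  1.86 -0.    0.94  0.3 ]
shift [-2.  -1.6 13.4] turn [ 0.22 -0.05  0.  ] dist 13.7 t 19.07
```

>>> arm_command(targets="-1.5 -1.5 5 0.1 0 0 0.5;-1.5 -1.5 9 0.1 0 0 0.5;-1.5 -1.5 12 0.1 0 0 0.5;-1.5 -1.5 12 0.1 0 0 0.5")

```text
time: 19.4
tool_pos: [0.5917, 0.2135, 0.0406]
tcp_rot: [2.207, 2.234, 0.004]
wrist_force: [-0.6, 0.4, -1.4]
width: 0.686
```

```bash
python3 - <<'E'
from h import *
st(); goto(591.5,213,38.5,0.7)
E
```

```text
t 19.4 pos [591.7 213.5  40.6] jaw 0.7 tiltz [ 0.0025  0.0011 -1.    ] F [-0.6  0.4 -1.4] w 0.686 q [0.31 0.35 1.87 0.   0.92 0.29]
shift [-0.5 -0.2  2.1] turn [ 0.15 -0.06 -0.  ] dist 2.1 t 19.4
```

>>> arm_command(targets="-0.4 0 1.9 0 0 0 0.5;-0.4 0 1.9 0 0 0 0.5;-0.4 0 1.9 0 0 0 0.88;-0.4 0 1.9 0 0 0 0.88;-0.4 0 1.9 0 0 0 0.88;0 0 -30 0 0 0 0.88;0 0 -70 0 0 0 0.88;0 0 -110 0 0 0 0.88;-40 0 -130 0 0 0 0.88;-75 0 -135 0 0 0 0.88")

```text
time: 20.23
tool_pos: [0.5962, 0.1402, 0.1828]
tcp_rot: [2.198, 2.234, 0.02]
wrist_force: [0.1, -0.3, -0.0]
width: 0.879
```

>>> arm_command(targets="0 0 0 0 0 0 0.88;0 0 0 0 0 0 0.88")

```text
time: 20.4
tool_pos: [0.5934, 0.137, 0.1777]
tcp_rot: [2.209, 2.23, 0.009]
wrist_force: [-1.0, 0.7, -0.3]
width: 0.879
```

```bash
python3 - <<'E'
from h import *
st(); s,im,d,p,T=look("wrist"); plates(im,d,p,T,.052); cv2.imwrite("pics/w12.png",im)
P=cloud(p,T,d)
s,im,d,p,T=look("top"); plates(im,d,p,T,.010); cv2.imwrite("pics/t12.png",cv2.resize(im,None,fx=1.5,fy=1.5))
goto(493.5,-373.8,130,-3.6)
E
```

```text
t 20.4 pos [593.4 137.  177.7] jaw 0.53 tiltz [ 0.0061  0.0019 -1.    ] F [-1.   0.7 -0.3] w 0.879 q [0.19 0.18 1.81 0.   1.15 0.18]
plate [256. 108.] 5282 z 0.0519 (array([592.1, 213.5]), array([59.7, 78.9]), 0.7)
plate [374. 177.] 478 z 0.0098 (array([ 493.2, -374.2]), array([79.3, 59.4]), 86.3)
shift [-511.4 -104.9   44.5] turn [ 0.17 -0.11  4.26] dist 523.9 t 20.5
```

View pics/w12.png

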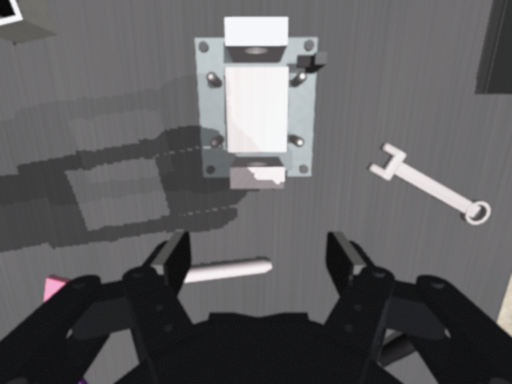

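View pics/t12.png

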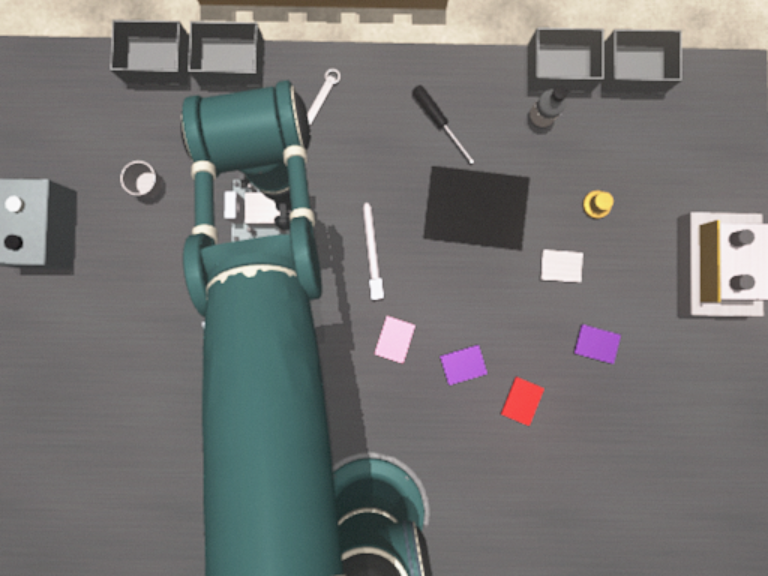

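The pack is complete: its top is at 51.9 mm and it is centred. Next the spare C goes to the mat. It is the only grey plate left, at 1.5x top pixel (561,266).

>>> arm_command(targets="-510 -105 0 0 0 4.2 0.88;-510 -105 0 0 0 4.2 0.88;-510 -105 0 0 0 4.2 0.88;-510 -105 0 0 0 4.2 0.88;-510 -105 0 0 0 4.2 0.88;-510 -105 0 0 0 4.2 0.88;-510 -105 0 0 0 4.2 0.88;-510 -105 0 0 0 4.2 0.88;-510 -105 0 0 0 4.2 0.88;-510 -105 0 0 0 4.2 0.88")

```text
time: 21.33
tool_pos: [0.5133, -0.271, 0.1741]
tcp_rot: [-2.286, -2.154, -0.006]
wrist_force: [1.8, 0.2, 0.4]
width: 0.88
```

```bash
python3 - <<'E'
from h import *
st(); goto(493.5,-373.8,120,-3.6)
E
```

```text
t 21.33 pos [ 513.3 -271.   174.1] jaw -3.4 tiltz [ 0.0023  0.0027 -1.    ] F [1.8 0.2 0.4] w 0.88 q [-0.53  0.13  1.87  0.    1.14 -0.47]
shift [-104.   -13.7   53.8] turn [ 0.12 -0.16  0.2 ] dist 117.9 t 21.33
```

>>> arm_command(targets="-104 -13 20 0 0 0 0.88;-104 -13 40 0 0 0 0.88;-104 -13 55 0 0 0 0.88;-104 -13 55 0 0 0 0.88;-104 -13 55 0 0 0 0.88")

```text
time: 21.75
tool_pos: [0.4929, -0.3724, 0.1162]
tcp_rot: [-2.286, -2.147, -0.005]
wrist_force: [0.1, -0.1, 0.1]
width: 0.883
```

```bash
python3 - <<'E'
from h import *
st(); s,im,d,p,T=look("wrist"); plates(im,d,p,T,.010); cv2.imwrite("pics/w13.png",im)
goto(493.5,-373.8,15,-3.6)
E
```

```text
t 21.75 pos [ 492.9 -372.4  116.2] jaw -3.59 tiltz [-0.0015  0.0063 -1.    ] F [ 0.1 -0.1  0.1] w 0.883 q [-0.69  0.25  1.84  0.    1.05 -0.63]
plate [259. 190.] 4743 z 0.0099 (array([ 494. , -372.1]), array([79. , 59.6]), 86.6)
shift [ -2.1  -0.6 103.1] turn [ 0.03 -0.26  0.09] dist 103.1 t 21.8
```

View pics/w13.png

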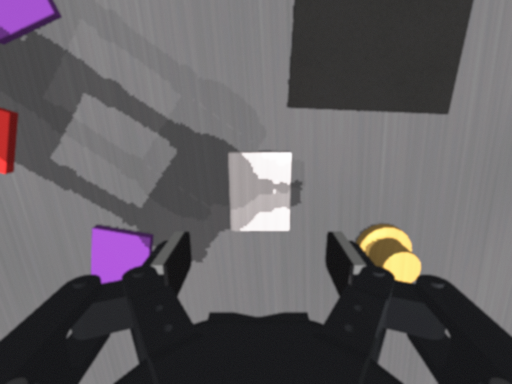

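>>> arm_command(targets="0 0.8 40 0 -0.2 0 0.88;0 0.8 75 0 -0.2 0 0.88;0 0.8 95 0 -0.2 0 0.88;0 0.8 106 0 -0.2 0 0.88;0 0.8 106 0 -0.2 0 0.88;0 0.8 106 0 -0.2 0 0.88")

```text
time: 22.3
tool_pos: [0.4969, -0.3727, 0.015]
tcp_rot: [2.283, 2.151, 0.002]
wrist_force: [-0.8, -0.5, 0.1]
width: 0.88
```

```bash
python3 - <<'E'
from h import *
st(); goto(494,-372.4,-4,-3.5)
E
```

```text
t 22.3 pos [ 496.9 -372.7   15. ] jaw -3.4 tiltz [ 0.0041 -0.0026 -1.    ] F [-0.8 -0.5  0.1] w 0.88 q [-0.68  0.37  1.9   0.    0.87 -0.63]
shift [ 0.2 -3.  19. ] turn [0.24 0.13 0.1 ] dist 19.2 t 22.3
```

>>> arm_command(targets="0.2 -3 8 0.1 0 0 0.88;0.2 -3 15 0.1 0 0 0.88;0.2 -3 19 0.1 0 0 0.88;0.2 -3 19 0.1 0 0 0.88")

```text
time: 22.63
tool_pos: [0.4923, -0.3728, -0.0055]
tcp_rot: [2.287, 2.151, -0.0]
wrist_force: [0.6, 0.8, -0.2]
width: 0.88
```

```bash
python3 - <<'E'
from h import *
st(); goto(494,-372.4,-4,-3.5)
E
```

```text
t 22.63 pos [ 492.3 -372.8   -5.5] jaw -3.5 tiltz [ 9.0e-04 -1.4e-03 -1.0e+00] F [ 0.6  0.8 -0.2] w 0.88 q [-0.69  0.4   1.91 -0.    0.83 -0.63]
shift [ 0.5  1.6 -1.5] turn [ 0.06  0.08 -0.  ] dist 2.2 t 22.63
```

>>> arm_command(targets="0.5 1.5 -1 0 0 0 0.5;0.5 1.5 -1 0 0 0 0.5;0.5 1.5 -1 0 0 0 0.5;0.5 1.5 -1 0 0 0 0.5;0.5 1.5 -1 0 0 0 0.5")

```text
time: 23.05
tool_pos: [0.4949, -0.3732, -0.0033]
tcp_rot: [2.285, 2.15, -0.0]
wrist_force: [0.4, 0.5, 2.1]
width: 0.688
```

>>> arm_command(targets="0 0 -20 0 0 0 0.5;0 0 -60 0 0 0 0.5;0 0 -90 0 0 0 0.5;0 0 -90 0 0 0 0.5;0 0 -90 0 0 0 0.5")

```text
time: 23.47
tool_pos: [0.4957, -0.3738, 0.0887]
tcp_rot: [2.283, 2.147, 0.001]
wrist_force: [0.6, -0.1, -1.9]
width: 0.685
```

```bash
python3 - <<'E'
from h import *
st(); s,im,d,p,T=look("wrist"); held(d,p,im); cv2.imwrite("pics/w14.png",im)
goto(607,-203,85,-5)
E
```

```text
t 23.47 pos [ 495.7 -373.8   88.7] jaw -3.5 tiltz [ 0.0056 -0.0053 -1.    ] F [ 0.6 -0.1 -1.9] w 0.685 q [-0.69  0.28  1.86 -0.    0.99 -0.62]
held top z -13.1 slope [-0.0009  0.0034] x [-39.3  39.3] y [-29.2  29.8] (array([-0.7,  5.6]), array([71.1, 80.8]), 89.9) 14605
shift [176.2 102.2   1.2] turn [0.14 0.14 1.5 ] dist 203.7 t 23.52
```

>>> arm_command(targets="176 102 0 0 0 1.5 0.5;176 102 0 0 0 1.5 0.5;176 102 0 0 0 1.5 0.5;176 102 0 0 0 1.5 0.5;176 102 0 0 0 1.5 0.5;176 102 30 0 0 1.5 0.5;176 102 55 0 0 1.5 0.5;176 102 65 0 0 1.5 0.5;176 102 65 0 0 1.5 0.5;176 102 65 0 0 1.5 0.5")

```text
time: 24.35
tool_pos: [0.6048, -0.2028, 0.0188]
tcp_rot: [-2.316, -2.121, 0.004]
wrist_force: [0.5, 0.1, -1.0]
width: 0.685
```

```bash
python3 - <<'E'
from h import *
st(); goto(607,-203,1,-5)
E
```

```text
t 24.35 pos [ 604.8 -202.8   18.8] jaw -5.03 tiltz [-2.8e-03 -4.0e-04 -1.0e+00] F [ 0.5  0.1 -1. ] w 0.685 q [-0.36  0.4   1.85 -0.    0.89 -0.27]
shift [ 0.   2.2 17.8] turn [-0.16  0.04 -0.03] dist 17.9 t 24.35
```

>>> arm_command(targets="0 0 8 0 0 0 0.5;0 0 14 0 0 0 0.5;0 0 17 0 0 0 0.5;0 0 17 0 0 0 0.5")

```text
time: 24.68
tool_pos: [0.6064, -0.2035, 0.0036]
tcp_rot: [2.315, 2.12, -0.001]
wrist_force: [-0.3, 0.6, -1.5]
width: 0.684
```

```bash
python3 - <<'E'
from h import *
st(); goto(607,-203,0,-5)
E
```

```text
t 24.68 pos [ 606.4 -203.5    3.6] jaw -5.03 tiltz [ 0.001  -0.0018 -1.    ] F [-0.3  0.6 -1.5] w 0.684 q [-0.36  0.42  1.86 -0.    0.86 -0.27]
shift [0.6 0.6 3.6] turn [ 0.07  0.1  -0.03] dist 3.7 t 24.68
```

>>> arm_command(targets="0.3 0.3 3.2 0 0 0 0.5;0.3 0.3 3.2 0 0 0 0.5;0 0 3.2 0 0 0 0.88;0 0 3.2 0 0 0 0.88;0 0 3.2 0 0 0 0.88;0 0 -35 0 0 0 0.88;0 0 -75 0 0 0 0.88;0 0 -115 0 0 0 0.88;0 0 -150 0 0 0 0.88;0 0 -150 0 0 0 0.88")

```text
time: 25.52
tool_pos: [0.6124, -0.205, 0.1646]
tcp_rot: [2.303, 2.111, 0.011]
wrist_force: [1.4, 0.3, 0.8]
width: 0.88
```

```bash
python3 - <<'E'
from h import *
st(); s,im,d,p,T=look("wrist"); plates(im,d,p,T,.013); cv2.imwrite("pics/w15.png",im)
goto(441,-4,150,97.5-180); goto(441,-4,150,97.5)
s,im,d,p,T=look("top"); cv2.imwrite("pics/t15.png",cv2.resize(im,None,fx=1.5,fy=1.5)); 
E
```

```text
t 25.52 pos [ 612.4 -205.   164.6] jaw -4.99 tiltz [ 0.0171 -0.0079 -0.9998] F [1.4 0.3 0.8] w 0.88 q [-0.36  0.25  1.75 -0.    1.12 -0.27]
plate [367. 130.] 511 z 0.0149 (array([ 736.4, -162.1]), array([96.4,  8.7]), 36.4)
plate [250. 177.] 3566 z 0.0128 (array([ 606.7, -202.7]), array([79.5, 59.7]), 85.0)
shift [ 185.  -186.7    7.4] turn [ 0.86 -0.28 77.5 ] dist 262.9 t 25.57
note: jaw dir far side
shift [ 185.  -186.7    7.4] turn [   0.29    0.91 -102.49] dist 262.9 t 25.57
```

View pics/w15.png

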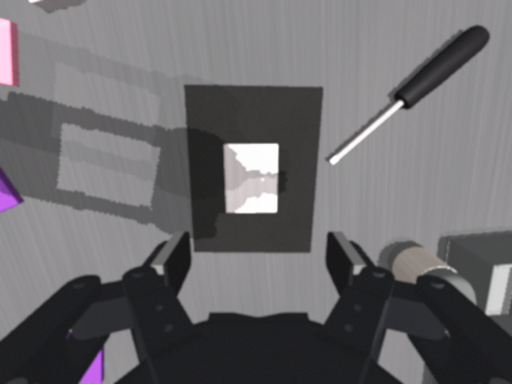

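View pics/t15.png

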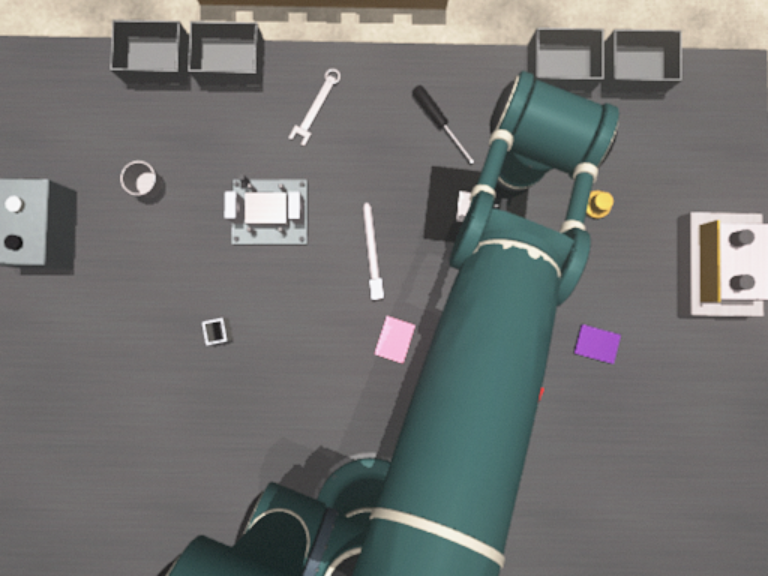

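The spare lies on the mat, centred at (607,-203). Next is the pin.

>>> arm_command(targets="185 -187 0 0.8 -0.3 77.5 0.7;185 -187 0 0.8 -0.3 77.5 0.7;185 -187 0 0.8 -0.3 77.5 0.7;185 -187 0 0.8 -0.3 77.5 0.7;185 -187 0 0.8 -0.3 77.5 0.7;185 -187 0 0.8 -0.3 77.5 0.7;185 -187 0 0.8 -0.3 77.5 0.7;185 -187 0 0.8 -0.3 77.5 0.7;185 -187 0 0.8 -0.3 77.5 0.7;185 -187 0 0.8 -0.3 77.5 0.7")

```text
time: 26.45
tool_pos: [0.4344, -0.0017, 0.1512]
tcp_rot: [-3.116, -0.361, 0.021]
wrist_force: [-0.3, -0.4, -0.0]
width: 0.7
```

```bash
python3 - <<'E'
from h import *
st(); goto(441,-4,140,-82.5)
E
```

```text
t 26.45 pos [434.4  -1.7 151.2] jaw -76.79 tiltz [-0.0141  0.0027 -0.9999] F [-0.3 -0.4 -0. ] w 0.7 q [-0.06 -0.13  2.17  0.    1.11  1.28]
shift [ 6.   3.8 11.1] turn [-0.3   0.77  5.72] dist 13.2 t 26.45
```

>>> arm_command(targets="6 3.8 11 -0.3 0.5 5.7 0.7;6 3.8 11 -0.3 0.5 5.7 0.7;6 3.8 11 -0.3 0.5 5.7 0.7")

```text
time: 26.7
tool_pos: [0.441, -0.0044, 0.1401]
tcp_rot: [3.134, 0.218, -0.009]
wrist_force: [-0.1, -0.9, 0.3]
width: 0.695
```

```bash
python3 - <<'E'
from h import *
st(); s,im,d,p,T=look("wrist"); cv2.imwrite("pics/w16.png",im)
P=cloud(p,T,d)*1000; hsv=cv2.cvtColor(im,cv2.COLOR_BGR2HSV)
m=(P[...,2]>5)&(P[...,2]<35)&(hsv[...,1]<40)&(hsv[...,2]>90)&(d>0)&(abs(P[...,1])<60)&(P[...,0]>380)&(P[...,0]<660)
n,l,s_,ce=cv2.connectedComponentsWithStats(m.astype(np.uint8)); i=1+s_[1:,4].argmax(); m=l==i
Q=P[m]; print(ce[i],len(Q),rect(Q[:,:2]/1000))
h=Q[Q[:,2]>21.5]; print("head",len(h),np.median(h,axis=0),rect(h[:,:2]/1000))
sh=Q[Q[:,2]<20.5]
v=cv2.fitLine(sh[:,:2].astype(np.float32),cv2.DIST_L2,0,.01,.01).ravel(); print("axis",np.degrees(np.arctan2(v[1],v[0])),v)
for x in range(420,640,15):
    k=abs(Q[:,0]-x)<4
    if k.sum()>3: print(x,k.sum(),Q[k][:,1].min().round(1),Q[k][:,1].max().round(1),"ztop",np.percentile(Q[k][:,2],95).round(1))
E
```

```text
t 26.7 pos [441.   -4.4 140.1] jaw -82.03 tiltz [-6.e-03 -7.e-04 -1.e+00] F [-0.1 -0.9  0.3] w 0.695 q [-0.07 -0.1   2.18 -0.    1.08  1.37]
[258.01432806 104.89945652] 4048 (array([514.7,   6.9]), array([186.9,  23.7]), 7.8)
head 895 [442.74546265  -3.0444003   24.27178163] (array([473.5,   1.8]), array([104.2,  23.5]), 8.5)
axis 7.6143985 [9.9118227e-01 1.3250548e-01 5.4051550e+02 1.0062200e+01]
420 34 -17.5 5.4 ztop 25.7
435 177 -16.3 8.4 ztop 25.6
450 187 -14.1 10.2 ztop 25.4
465 158 -12.3 8.4 ztop 23.4
480 139 -6.8 10.3 ztop 20.9
495 154 -4.7 13.4 ztop 20.5
510 165 -3.5 15.3 ztop 20.3
525 171 -1.3 17.2 ztop 19.9
540 178 0.9 19.2 ztop 19.4
555 180 3.1 21.1 ztop 19.4
570 191 5.4 23.0 ztop 19.0
585 203 6.5 25.0 ztop 18.6
600 205 8.9 26.8 ztop 18.3
```

View pics/w16.png

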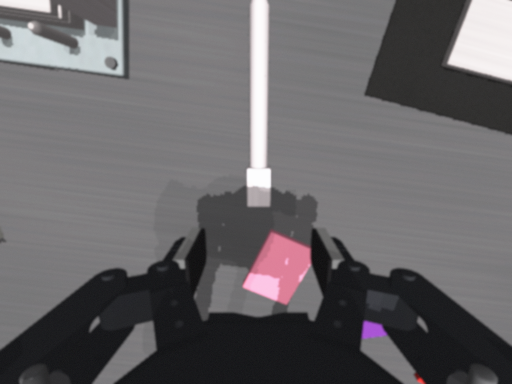

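>>> arm_command(targets="1.5 -1.5 40 0 0.2 0.4 0.6;1.5 -1.5 80 0 0.2 0.4 0.6;1.5 -1.5 110 0 0.2 0.4 0.6;1.5 -1.5 122 0 0.2 0.4 0.6;1.5 -1.5 122 0 0.2 0.4 0.6", newtons=90)

```text
time: 27.17
tool_pos: [0.44, -0.0028, 0.0164]
tcp_rot: [-3.134, -0.206, 0.01]
wrist_force: [-0.2, 0.6, -0.3]
width: 0.602
```

```bash
python3 - <<'E'
from h import *
st(); goto(442.5,-3,4,-82.4)
E
```

```text
t 27.17 pos [440.   -2.8  16.4] jaw -82.49 tiltz [-0.0064 -0.     -1.    ] F [-0.2  0.6 -0.3] w 0.602 q [-0.06  0.08  2.27 -0.    0.8   1.38]
shift [ 2.6  0.5 12.4] turn [-0.05  0.36 -0.09] dist 12.7 t 27.17
```

>>> arm_command(targets="2.5 0.3 6 0 0.2 0 0.6;2.5 0.3 12 0 0.2 0 0.6;2.5 0.3 12 0 0.2 0 0.6")

```text
time: 27.42
tool_pos: [0.4475, -0.0031, 0.0085]
tcp_rot: [3.134, 0.203, 0.011]
wrist_force: [0.5, 0.1, -0.3]
width: 0.596
```

```bash
python3 - <<'E'
from h import *
st(); goto(442.5,-3,4,-82.4)
E
```

```text
t 27.42 pos [447.5  -3.1   8.5] jaw -82.57 tiltz [ 7.e-03 -2.e-04 -1.e+00] F [ 0.5  0.1 -0.3] w 0.596 q [-0.06  0.1   2.27  0.    0.77  1.38]
shift [-5.  -0.8  4.4] turn [ 0.06 -0.4  -0.17] dist 6.7 t 27.42
```

>>> arm_command(targets="-4 -0.5 4 0 -0.3 0 0.6;-4 -0.5 4 0 -0.3 0 0.6;-4 -0.5 4 0 -0.3 0 0.6")

```text
time: 27.67
tool_pos: [0.4428, -0.0031, 0.0045]
tcp_rot: [3.134, 0.203, 0.002]
wrist_force: [-0.6, -0.2, 0.3]
width: 0.599
```

```bash
python3 - <<'E'
from h import *
st(); goto(442.5,-3,4,-82.4)
E
```

```text
t 27.67 pos [442.8  -3.1   4.5] jaw -82.59 tiltz [ 1.2e-03 -9.0e-04 -1.0e+00] F [-0.6 -0.2  0.3] w 0.599 q [-0.06  0.1   2.28 -0.    0.76  1.38]
shift [-0.3 -0.1  0.5] turn [ 0.06 -0.06 -0.19] dist 0.6 t 27.67
```

>>> arm_command(targets="0 0 0 0 0 0 0.1;0 0 0 0 0 0 0.1;0 0 0 0 0 0 0.1;0 0 0 0 0 0 0.1;0 0 0 0 0 0 0.1;0 0 0 0 0 0 0.1", newtons=90)

```text
time: 28.17
tool_pos: [0.4431, -0.003, 0.0048]
tcp_rot: [3.134, 0.203, 0.002]
wrist_force: [-1.6, -0.3, 5.5]
width: 0.257
```

>>> arm_command(targets="0 0 -10 0 0 0 0.1;0 0 -40 0 0 0 0.1;0 0 -75 0 0 0 0.1;0 0 -110 0 0 0 0.1;0 0 -110 0 0 0 0.1;0 0 -110 0 0 0 0.1")

```text
time: 28.67
tool_pos: [0.4448, -0.0031, 0.117]
tcp_rot: [3.133, 0.203, 0.011]
wrist_force: [0.5, -0.3, -2.8]
width: 0.26
```

```bash
cat >> h.py <<'E'
def pin():
    s,im,d,p,T=look("wrist"); P=cloud(p,p["T_tool_cam"],d)*1000; hsv=cv2.cvtColor(im,cv2.COLOR_BGR2HSV)
    m=(abs(P[...,1])<16)&(P[...,2]>-50)&(P[...,2]<20)&(P[...,0]>-30)&(P[...,0]<200)&(d>0)&(hsv[...,2]>70)&(hsv[...,1]<50)
    Q=P[m]; out=[]
    for x in range(-20,190,10):
        k=abs(Q[:,0]-x)<4
        if k.sum()>8:
            q=Q[k]; top=np.percentile(q[:,2],3); c=(q[:,1].min()+q[:,1].max())/2; out.append((x,c,top,np.ptp(q[:,1])))
    out=np.array(out); print(out.round(1).tolist()); print("xmax",Q[:,0].max().round(1))
    k=(out[:,0]>40)&(out[:,3]<21)&(out[:,3]>15)
    if k.sum()>2:
        a=np.polyfit(out[k,0],out[k,1],1); b=np.polyfit(out[k,0],out[k,2]+9,1)
        print("axis y = %.2f + %.4f x ; z = %.2f + %.4f x (tool)"%(a[1],a[0],b[1],b[0]))
    return s,im,d,p,T
E
python3 - <<'E'
from h import *
st(); s,im,d,p,T=pin(); cv2.imwrite("pics/w17.png",im)
goto(592,-40,100,0.7)
E
```

```text
t 28.67 pos [444.8  -3.1 117. ] jaw -82.6 tiltz [ 0.0069 -0.0012 -1.    ] F [ 0.5 -0.3 -2.8] w 0.26 q [-0.06 -0.08  2.2  -0.    1.01  1.38]
[[-20.0, -1.0, -20.9, 23.4], [-10.0, -0.9, -29.6, 25.6], [0.0, -0.2, -21.2, 23.9], [10.0, -0.0, -38.1, 32.0], [20.0, -0.9, -19.7, 24.0], [30.0, -1.0, -16.2, 17.8], [40.0, -1.0, -16.0, 17.4], [50.0, -0.6, -15.8, 17.6], [60.0, -0.6, -15.6, 17.3], [70.0, -0.6, -15.3, 18.0], [80.0, -0.5, -15.0, 17.8], [90.0, -0.4, -14.8, 17.6], [100.0, -0.5, -14.6, 17.9], [110.0, -0.6, -14.3, 17.6], [120.0, -0.2, -14.0, 17.7]]
xmax 120.7
axis y = -0.80 + 0.0035 x ; z = -8.08 + 0.0253 x (tool)
shift [143.1  55.9  15.1] turn [ 1.40e-01 -5.00e-02 -8.33e+01] dist 154.4 t 28.72
```

View pics/w17.png

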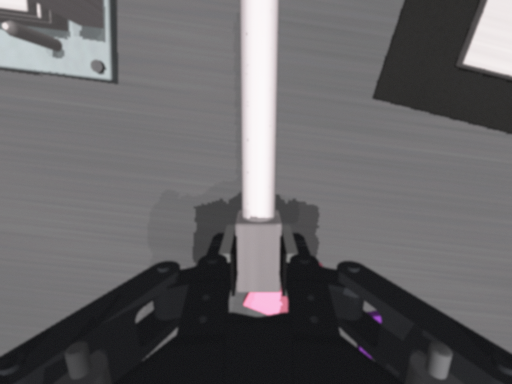

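>>> arm_command(targets="0 0 -40 0 0 0 0.1;150 50 -40 0 0 -83.3 0.1;150 50 -40 0 0 -83.3 0.1;150 50 -40 0 0 -83.3 0.1;150 50 -40 0 0 -83.3 0.1;150 50 -40 0 0 -83.3 0.1;150 50 -40 0 0 -83.3 0.1;150 50 -40 0 0 -83.3 0.1;150 50 -40 0 0 -83.3 0.1;150 50 -40 0 0 -83.3 0.1")

```text
time: 29.55
tool_pos: [0.5956, -0.0331, 0.1506]
tcp_rot: [-2.536, -1.849, 0.007]
wrist_force: [-0.1, -0.1, -2.2]
width: 0.263
```

```bash
python3 - <<'E'
from h import *
st(); goto(593,-60,110,0.7)
E
```

```text
t 29.55 pos [595.6 -33.1 150.6] jaw -17.79 tiltz [-5.6e-03 -3.0e-04 -1.0e+00] F [-0.1 -0.1 -2.2] w 0.263 q [-0.1   0.18  1.86 -0.    1.11  0.21]
shift [-26.3   5.9  40.6] turn [ -0.32   0.07 -18.49] dist 48.7 t 29.55
```

>>> arm_command(targets="-26 6 20 0 0 -18.5 0.1;-26 6 40 0 0 -18.5 0.1;-26 6 40 0 0 -18.5 0.1;-26 6 40 0 0 -18.5 0.1")

```text
time: 29.88
tool_pos: [0.5915, -0.0597, 0.1091]
tcp_rot: [-2.209, -2.225, 0.009]
wrist_force: [-0.3, -0.2, -1.1]
width: 0.258
```

>>> arm_command(targets="0 0 20 0 1.4 0 0.1;0 0 40 0 1.4 0 0.1;0 0 45 0 1.4 0 0.1;0 0 45 0 1.4 0 0.1;0 0 45 0 1.4 0 0.1")

```text
time: 30.3
tool_pos: [0.595, -0.0596, 0.0688]
tcp_rot: [-2.203, -2.215, -0.025]
wrist_force: [0.1, 0.2, -1.3]
width: 0.258
```

```bash
sed -i 's/^    return s,im,d,p,T$/&/' h.py; cat >> h.py <<'E'
def pinw(a1,a0,b1,b0,xs=24.):
    """pin axis fit in tool (y=a0+a1 x, z=b0+b1 x) -> world, against the bore's axis"""
    s=bot.read_state(); M=R.from_rotvec(s["tcp_rot"]).as_matrix(); o=s["tool_pos"]*1000
    u=np.array([-np.sin(np.radians(.7)),np.cos(np.radians(.7)),0]); c=np.array([591.9,213.7,65.])
    for n,x in (("shoulder",xs),("nose",xs+154)):
        w=o+M@np.array([x,a0+a1*x,b0+b1*x]); r=w-c; 
        print(n,w.round(1),"along",round(r@u,1),"err x",round(w[0]-(c[0]+u[0]/u[1]*(w[1]-c[1])),2),"err z",round(w[2]-65,2))
    ax=M@np.array([1,a1,b1]); ax/=np.linalg.norm(ax)
    print("yaw err deg",np.degrees(np.arctan2(ax[1],ax[0])).round(2)-90.7,"pitch",np.degrees(np.arcsin(ax[2])).round(2),"t",s["time"])
    st()
E
python3 - <<'E'
from h import *
s,im,d,p,T=pin(); cv2.imwrite("pics/w18.png",im); pinw(.0035,-.8,.0253,-8.08)
E
```

```text
[[-20.0, 0.2, -20.7, 23.3], [-10.0, 0.4, -30.3, 25.7], [0.0, 0.3, -21.9, 22.3], [10.0, -0.0, -37.9, 32.0], [20.0, 0.4, -19.6, 23.9], [30.0, 0.3, -16.2, 17.8], [40.0, 0.3, -15.9, 17.4], [50.0, 0.6, -15.6, 17.6], [60.0, 0.7, -15.5, 17.3], [70.0, 0.6, -15.2, 18.0], [80.0, 0.6, -15.0, 17.7], [90.0, 0.9, -14.8, 17.6], [100.0, 0.7, -14.7, 18.0], [110.0, 0.7, -14.3, 17.6], [120.0, 1.0, -13.8, 17.6]]
xmax 120.6
axis y = 0.40 + 0.0038 x ; z = -7.90 + 0.0241 x (tool)
shoulder [595.  -35.9  77.8] along -249.6 err x 0.09 err z 12.81
nose [594.7 118.2  77.5] along -95.6 err x 1.61 err z 12.52
yaw err deg -0.5700000000000074 pitch -0.11 t 30.35
t 30.35 pos [595.9 -59.7  69.8] jaw 0.33 tiltz [ 0.0011  0.0234 -0.9997] F [ 0.   0.4 -2. ] w 0.258 q [-0.16  0.27  1.91  0.03  0.96 -0.18]
```

View pics/w18.png

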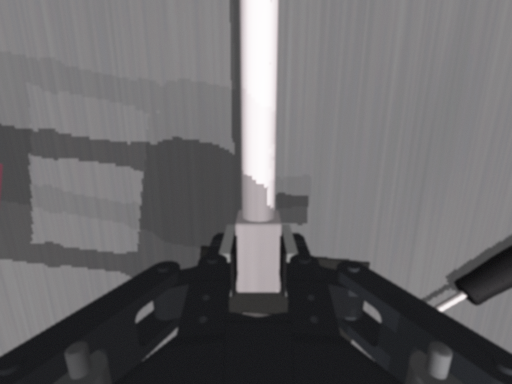

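>>> arm_command(targets="0 -1 8 0 0.1 -0.6 0.1;0 -1 13 0 0.1 -0.6 0.1;0 -1 13 0 0.1 -0.6 0.1;0 -1 13 0 0.1 -0.6 0.1")

```text
time: 30.68
tool_pos: [0.5941, -0.0594, 0.056]
tcp_rot: [-2.19, -2.227, -0.028]
wrist_force: [0.2, 0.2, -1.8]
width: 0.257
```

```bash
python3 - <<'E'
from h import *
s,im,d,p,T=pin(); pinw(.0038,.4,.0245,-7.95)
E
```

```text
[[-20.0, 0.3, -20.7, 23.3], [-10.0, 0.4, -30.0, 25.7], [0.0, 0.3, -22.0, 22.2], [10.0, 0.0, -38.1, 32.0], [20.0, 0.3, -19.5, 24.1], [30.0, 0.3, -16.1, 17.8], [40.0, 0.3, -15.8, 17.4], [50.0, 0.6, -15.7, 17.7], [60.0, 0.7, -15.4, 17.3], [70.0, 0.6, -15.2, 18.0], [80.0, 0.7, -14.9, 17.8], [90.0, 0.9, -14.9, 17.6], [100.0, 0.7, -14.5, 18.0], [110.0, 0.7, -14.3, 17.7], [120.0, 1.0, -14.1, 17.8]]
xmax 120.3
axis y = 0.43 + 0.0037 x ; z = -7.74 + 0.0221 x (tool)
shoulder [594.5 -35.7  64.3] along -249.4 err x -0.43 err z -0.71
nose [592.5 118.4  64.4] along -95.3 err x -0.53 err z -0.58
yaw err deg 0.03999999999999204 pitch 0.05 t 30.7333
t 30.73 pos [594.4 -59.5  56.3] jaw 0.95 tiltz [ 5.000e-04  2.540e-02 -9.997e-01] F [-0.5 -0.6 -1.9] w 0.259 q [-0.16  0.29  1.92  0.03  0.93 -0.19]
```

>>> arm_command(targets="10 0.5 -0.3 0 0 0 0.1;20 0.5 0 0 0 0 0.1;20 0.5 0 0 0 0 0.1")

```text
time: 30.98
tool_pos: [0.5947, -0.0375, 0.0571]
tcp_rot: [-2.189, -2.228, -0.03]
wrist_force: [-0.8, 0.1, -2.8]
width: 0.259
```

```bash
python3 - <<'E'
from h import *
s,im,d,p,T=look("top"); c=im[90:200,130:280]; cv2.imwrite("pics/t19.png",cv2.resize(c,None,fx=5,fy=5,interpolation=cv2.INTER_CUBIC))
pinw(.0038,.4,.0235,-7.85)
E
```

```text
shoulder [594.8 -14.4  64.9] along -228.1 err x 0.07 err z -0.1
nose [592.5 139.6  65.2] along -74.1 err x -0.29 err z 0.22
yaw err deg 0.12999999999999545 pitch 0.12 t 31.0333
t 31.03 pos [594.7 -38.2  57. ] jaw 1.05 tiltz [ 7.000e-04  2.560e-02 -9.997e-01] F [ 0.9  0.6 -1.6] w 0.257 q [-0.12  0.28  1.93  0.03  0.93 -0.16]
```

View pics/t19.png

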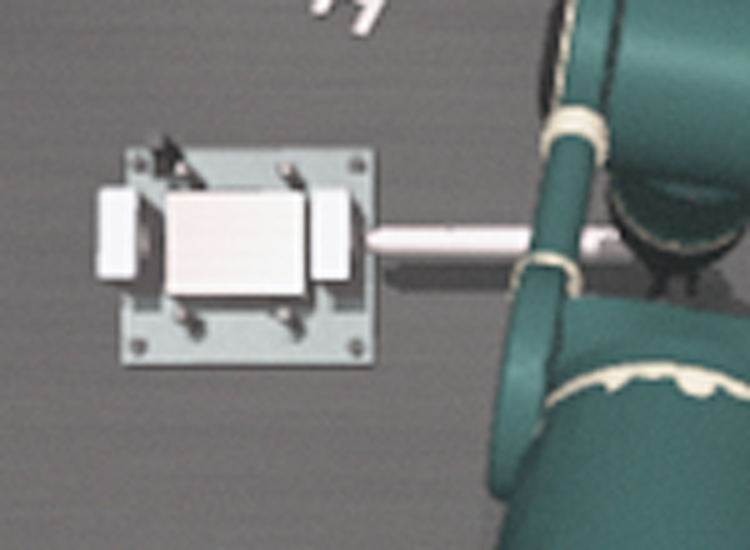

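The nose is just in front of the lug and in line with the bore, at crop pixel (370,240). I insert it gently.

>>> arm_command(targets="5 0 0.1 0 0 0 0.1;10 0 0.2 0 0 0 0.1;15 0 0.4 0 0 0 0.1;20 0 0.5 0 0 0 0.1;20 0 0.5 0 0 0 0.1")

```text
time: 31.45
tool_pos: [0.5942, -0.0185, 0.0568]
tcp_rot: [-2.189, -2.228, -0.029]
wrist_force: [0.2, 0.3, -2.1]
width: 0.257
```

```bash
python3 - <<'E'
from h import *
s,im,d,p,T=pin(); pinw(.0038,.4,.0235,-7.85)
E
```

```text
[[-20.0, 0.3, -20.6, 23.4], [-10.0, 0.5, -36.2, 25.9], [0.0, 0.3, -22.3, 22.2], [10.0, -0.0, -38.0, 32.0], [20.0, 0.3, -19.5, 24.0], [30.0, 0.3, -16.2, 17.8], [40.0, 0.3, -15.8, 17.4], [50.0, 0.7, -16.0, 17.7], [60.0, 0.7, -15.4, 17.3], [70.0, 0.7, -15.3, 18.0], [80.0, 0.6, -15.0, 17.7], [90.0, 0.7, -14.6, 17.3], [100.0, 0.7, -14.5, 18.1], [110.0, 0.7, -14.3, 17.6], [120.0, 1.0, -13.9, 17.7]]
xmax 120.4
axis y = 0.46 + 0.0029 x ; z = -8.16 + 0.0270 x (tool)
shoulder [594.3   4.9  64.6] along -208.9 err x -0.17 err z -0.38
nose [592.2 158.9  64.9] along -54.8 err x -0.4 err z -0.09
yaw err deg 0.09000000000000341 pitch 0.11 t 31.5
t 31.5 pos [594.2 -19.   56.7] jaw 1.0 tiltz [ 4.000e-04  2.540e-02 -9.997e-01] F [-0.   0.4 -1.8] w 0.258 q [-0.09  0.28  1.93  0.03  0.93 -0.12]
```

>>> arm_command(targets="12 0 0.1 0 0 0 0.1;24 0 0.4 0 0 0 0.1;36 0 0.7 0 0 0 0.1;48 0 1 0 0 0 0.1;60 0 1.3 0 0 0 0.1;72 0 1.6 0 0 0 0.1;84 0 1.9 0 0 0 0.1;95 0 2.1 0 0 0 0.1;95 0 2.1 0 0 0 0.1")

```text
time: 32.25
tool_pos: [0.5926, 0.0779, 0.0571]
tcp_rot: [-2.188, -2.229, -0.03]
wrist_force: [0.2, -0.5, -2.0]
width: 0.255
```

```bash
python3 - <<'E'
from h import *
s,im,d,p,T=pin(); pinw(.0035,.43,.0243,-7.95); cv2.imwrite("pics/w20.png",im)
E
```

```text
[[-20.0, 0.3, -20.7, 23.3], [-10.0, 0.4, -35.9, 25.7], [0.0, 0.3, -20.6, 22.2], [10.0, -0.0, -37.8, 31.9], [20.0, 0.3, -19.5, 24.1], [30.0, 0.3, -16.0, 17.8], [40.0, 0.3, -15.8, 17.4], [50.0, 0.7, -15.8, 17.6], [60.0, 0.7, -15.5, 17.2], [70.0, 0.0, -24.2, 31.9], [80.0, 0.0, -23.9, 32.0], [90.0, 0.2, -22.2, 31.5], [100.0, -0.1, -14.4, 31.8], [110.0, -0.0, -14.2, 32.0], [120.0, -0.0, -13.4, 31.9]]
xmax 125.9
shoulder [592.7 100.6  65.1] along -113.1 err x -0.54 err z 0.08
nose [590.4 254.6  65.2] along 40.9 err x -1.01 err z 0.24
yaw err deg 0.1700000000000017 pitch 0.06 t 32.3
t 32.3 pos [592.7  76.8  57.1] jaw 1.07 tiltz [ 6.000e-04  2.530e-02 -9.997e-01] F [-0.6  0.1 -2.4] w 0.255 q [0.07 0.28 1.93 0.03 0.93 0.03]
```

View pics/w20.png

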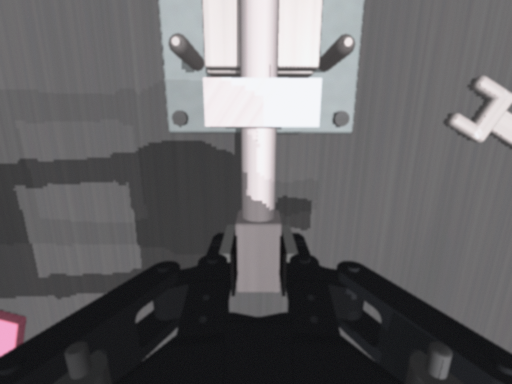

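>>> arm_command(targets="5 0.7 0.1 0 0 0 0.1;10 0.7 0.2 0 0 0 0.1;16 0.7 0.4 0 0 0 0.1;22 0.7 0.6 0 0 0 0.1;28 0.7 0.7 0 0 0 0.1;34 0.7 0.8 0 0 0 0.1;38 0.7 0.9 0 0 0 0.1;38 0.7 0.9 0 0 0 0.1")

```text
time: 32.97
tool_pos: [0.5928, 0.1144, 0.0572]
tcp_rot: [-2.19, -2.228, -0.029]
wrist_force: [-0.3, -0.4, -2.3]
width: 0.257
```

```bash
python3 - <<'E'
from h import *
s,im,d,p,T=look("wrist"); pinw(.0035,.43,.0243,-7.95); cv2.imwrite("pics/w21.png",im)
E
```

```text
shoulder [592.8 137.8  65.1] along -75.9 err x 0.01 err z 0.15
nose [590.7 291.9  65.3] along 78.2 err x -0.28 err z 0.3
yaw err deg 0.10999999999999943 pitch 0.06 t 33.0167
t 33.02 pos [592.8 114.   57.2] jaw 1.01 tiltz [ 6.000e-04  2.530e-02 -9.997e-01] F [-0.5 -0.3 -0.3] w 0.263 q [0.13 0.29 1.92 0.03 0.93 0.1 ]
```

View pics/w21.png

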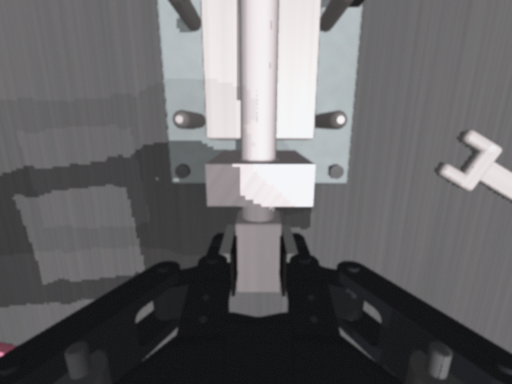

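Through both lugs, with about 6 mm to go. I push home gently.

>>> arm_command(targets="2 0 0 0 0 0 0.1;4 0 0.1 0 0 0 0.1;6 0 0.1 0 0 0 0.1;7 0 0.1 0 0 0 0.1;7 0 0.1 0 0 0 0.1")

```text
time: 33.43
tool_pos: [0.5927, 0.1206, 0.0573]
tcp_rot: [-2.19, -2.228, -0.029]
wrist_force: [-1.0, -0.3, -1.7]
width: 0.261
```

```bash
python3 - <<'E'
from h import *
s,im,d,p,T=look("wrist"); pinw(.0035,.43,.0243,-7.95); cv2.imwrite("pics/w22.png",im[100:320,150:370].repeat(2,0).repeat(2,1))
E
```

```text
shoulder [592.8 144.3  65.2] along -69.4 err x 0.05 err z 0.24
nose [590.8 298.4  65.4] along 84.7 err x -0.11 err z 0.39
yaw err deg 0.060000000000002274 pitch 0.06 t 33.4833
t 33.48 pos [592.7 120.5  57.3] jaw 0.96 tiltz [ 6.000e-04  2.530e-02 -9.997e-01] F [ 0.7  0.5 -1.9] w 0.258 q [0.15 0.29 1.91 0.03 0.93 0.11]
```

View pics/w22.png

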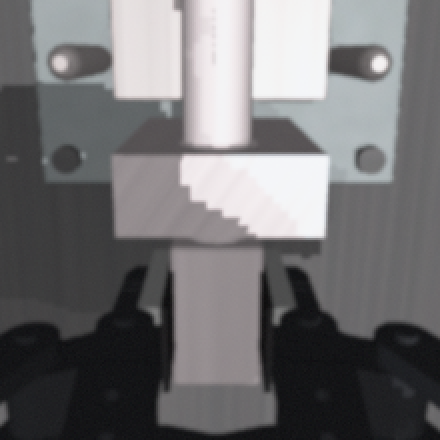

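>>> arm_command(targets="1 0 0 0 0 0 0.1;2 0 0 0 0 0 0.1;3 0 0 0 0 0 0.1;3 0 0 0 0 0 0.1")

```text
time: 33.82
tool_pos: [0.5926, 0.1237, 0.0573]
tcp_rot: [-2.19, -2.227, -0.029]
wrist_force: [0.2, -0.2, -1.8]
width: 0.26
```

```bash
python3 - <<'E'
from h import *
pinw(.0035,.43,.0243,-7.95)
E
```

```text
shoulder [592.7 147.5  65.3] along -66.2 err x 0.03 err z 0.32
nose [590.7 301.5  65.5] along 87.8 err x -0.13 err z 0.5
yaw err deg 0.060000000000002274 pitch 0.07 t 33.8167
t 33.82 pos [592.6 123.7  57.3] jaw 0.96 tiltz [ 6.000e-04  2.550e-02 -9.997e-01] F [ 0.2 -0.2 -1.8] w 0.26 q [0.15 0.29 1.91 0.03 0.93 0.11]
```

>>> arm_command(targets="1 0 0 0 0 0 0.1;2 0 0 0 0 0 0.1;3 0 0 0 0 0 0.1;3 0 0 0 0 0 0.1")

```text
time: 34.15
tool_pos: [0.5926, 0.1255, 0.0574]
tcp_rot: [-2.191, -2.229, -0.027]
wrist_force: [0.4, -4.8, -2.3]
width: 0.259
```

```bash
python3 - <<'E'
from h import *
s,im,d,p,T=look("wrist"); pinw(.0035,.43,.0243,-7.95); cv2.imwrite("pics/w23.png",im[100:320,150:370].repeat(2,0).repeat(2,1))
E
```

```text
shoulder [592.7 149.4  65.3] along -64.3 err x -0.03 err z 0.31
nose [590.5 303.4  65.2] along 89.7 err x -0.26 err z 0.22
yaw err deg 0.0799999999999983 pitch -0.03 t 34.2
t 34.2 pos [592.6 125.5  57.4] jaw 0.98 tiltz [ 4.000e-04  2.370e-02 -9.997e-01] F [ 0.4 -6.2 -0.3] w 0.257 q [0.15 0.29 1.91 0.03 0.93 0.12]
```

View pics/w23.png

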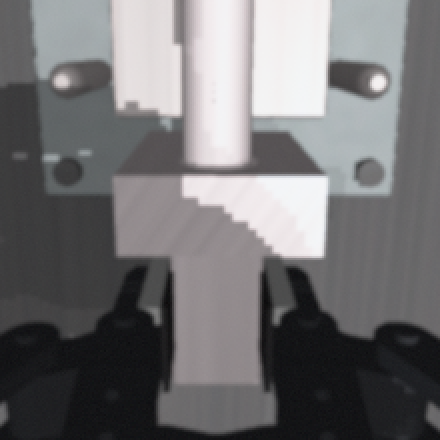

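The wrist reads 6 N against the lug and no gap shows, so the head is home. I release and lift off.

>>> arm_command(targets="-1 0 0 0 0 0 0.1;-1 0 0 0 0 0 0.5;-1 0 0 0 0 0 0.5;-1 0 0 0 0 0 0.5;-1 0 0 0 0 0 0.5;-1 0 -20 0 0 0 0.5;-1 0 -55 0 0 0 0.5;-1 0 -95 0 0 0 0.5;-20 0 -130 0 0 0 0.5;-40 0 -130 0 0 0 0.5")

```text
time: 35.03
tool_pos: [0.5988, 0.0844, 0.1963]
tcp_rot: [-2.195, -2.237, -0.048]
wrist_force: [2.0, 0.2, 1.6]
width: 0.503
```

```bash
python3 - <<'E'
from h import *
st(); s,im,d,p,T=look("wrist"); cv2.imwrite("pics/w24.png",im)
P=cloud(p,T,d)*1000
for nm,y0,y1 in (("head",108,140),("mid shaft",170,255),("nose",285,297)):
    k=(abs(P[...,0]-592)<20)&(P[...,1]>y0)&(P[...,1]<y1)&(P[...,2]>60)&(P[...,2]<95); q=P[k]
    if len(q): print(nm,len(q),"x",q[:,0].min().round(1),q[:,0].max().round(1),"y",q[:,1].min().round(1),q[:,1].max().round(1),"top",np.percentile(q[:,2],97).round(1))
k=(abs(P[...,0]-592)<9)&(P[...,2]>60)&(P[...,2]<80)&(d>0); print("y extent of pin",P[k][:,1].min(),P[k][:,1].max())
plates(im,d,p,T,.052)
E
```

```text
t 35.03 pos [598.8  84.4 196.3] jaw 1.08 tiltz [ 0.0161  0.0273 -0.9995] F [2.  0.2 1.6] w 0.503 q [0.08 0.14 1.81 0.03 1.17 0.05]
head 794 x 582.1 607.0 y 108.5 139.8 top 77.3
mid shaft 1874 x 583.8 601.8 y 170.0 254.8 top 73.1
y extent of pin 104.66138223628751 259.4458407946486
plate [231.  58.] 1803 z 0.052 (array([572.7, 213.1]), array([20.8, 78.7]), 0.7)
plate [271.  58.] 1769 z 0.0519 (array([612.2, 213.4]), array([19.8, 79.7]), 1.1)
```

View pics/w24.png

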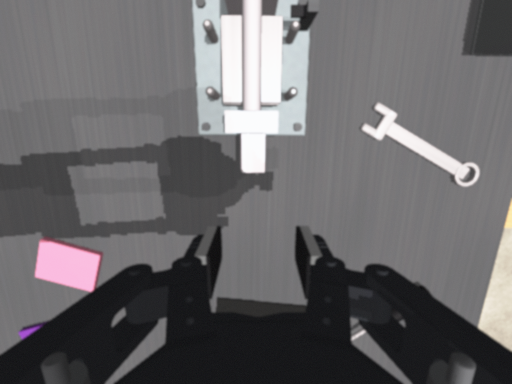

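>>> arm_command(targets="-40 -20 -10 0 0 0 0.5;-80 -40 -10 0 0 0 0.5;-120 -60 -10 0 0 0 0.5;-160 -80 -10 0 0 0 0.5;-160 -80 -10 0 0 0 0.5;-160 -80 -10 0 0 0 0.5")

```text
time: 35.58
tool_pos: [0.5142, -0.0807, 0.1918]
tcp_rot: [-2.195, -2.223, -0.027]
wrist_force: [0.2, 0.6, -0.7]
width: 0.497
```

```bash
python3 - <<'E'
from h import *
st(); s,im,d,p,T=look("top"); cv2.imwrite("pics/t25.png",cv2.resize(im,None,fx=1.5,fy=1.5)); plates(im,d,p,T,.013); plates(im,d,p,T,.052)
c=im[90:190,120:240]; cv2.imwrite("pics/t25c.png",cv2.resize(c,None,fx=6,fy=6,interpolation=cv2.INTER_CUBIC))
P=cloud(p,T,d)*1000
k=(abs(P[...,0]-592)<12)&(P[...,2]>60)&(P[...,2]<79)&(d>0)&(P[...,1]>60)&(P[...,1]<330); print("pin y extent",P[k][:,1].min(),P[k][:,1].max())
E
```

```text
t 35.58 pos [514.2 -80.7 191.8] jaw 0.72 tiltz [-4.000e-04  2.500e-02 -9.997e-01] F [ 0.2  0.6 -0.7] w 0.497 q [-0.22  0.    1.97  0.03  1.17 -0.24]
pin y extent 101.88173417758968 295.3247200418234
```

View pics/t25.png

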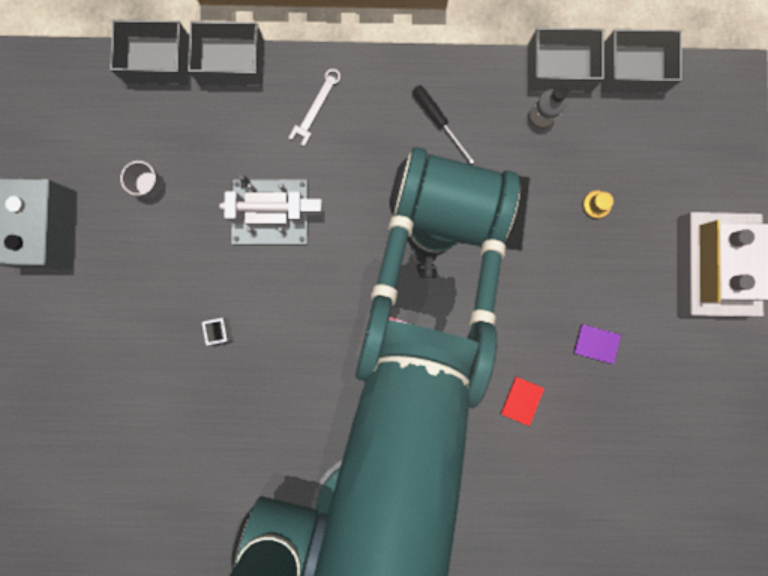

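View pics/t25c.png

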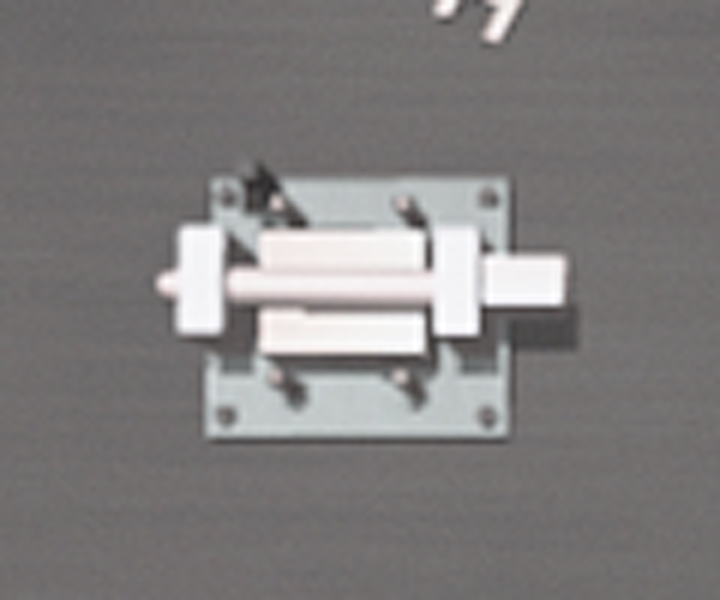

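```bash
python3 - <<'E'
from h import *
s,im,d,p,T=look("scene"); c=im[110:310,140:340]; cv2.imwrite("pics/s26.png",cv2.resize(c,None,fx=3,fy=3,interpolation=cv2.INTER_CUBIC)); plates(im,d,p,T,.013)
E
```

```text
(no output)
```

View pics/s26.png

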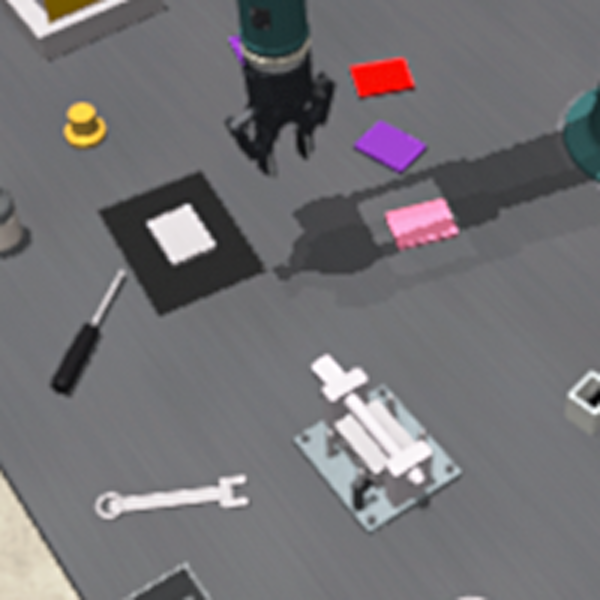

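The spare lies flat on the mat, the pin is through both lugs and the arm is clear. I hand in.

```bash
python3 - <<'E'
from h import *
print(bot.finish_job())
E
```

```text
the job is handed in; nothing more can be done
None
```

I stacked the thick plate and two thin ones in the fixture, laid the one spare thin plate on the mat, and drove the pin through both bores from the −y side. I then handed the job in at about 36 s; `finish_job()` gives no verdict.

Last checks:
- **Pack:** the top measured 51.9–52.0 mm against the 52 mm pointer. It sat within 0.5 mm of the fixture centre and was square.
- **Pin:** the wrist read about 6 N against the lug when the head came home. After release the shoulder was about 1 mm from the lug by the wrist camera. The top view put the nose about 12 mm beyond the far lug. The axis measured about 64 mm high against the bores' 65 mm.
- **Spare:** when I laid it down it was within 3 mm of the mat's centre, with its top at 13 mm (10 mm plate on the 3 mm mat). It was still there in the last scene view. My automatic plate finder returned nothing in that view, so this last check was by eye only.
- **Other things:** the offcut, cup, bushing and coloured look-alikes were not touched.

Two things did not go smoothly. The first grasp of a thin plate rode over its top, and I repeated it deeper. The arm also settled up to about 10 mm off some commanded poses, which I corrected from the measured pose each time.

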